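Dry-fit the power supply's parts on their boards

TASK

Dry-fit the loose power-supply parts before soldering: set the heatsink squarely on top of the processor and the fan squarely on top of the heatsink, and the transformer between the two terminal blocks, square in its printed rectangle. On the board with the coil, stand the tall capacitor in the circle left of the coil and the squat one in the circle right of it, left and right as the robot sees them from its base. Centre each part on its place, upright and released, and leave the flux jar and the solder reel where they stand.

Things in the scene. Friction and masses are not known exactly. Their poses are not given: they have to be found in the camera images.
- heatsink: Bare aluminium heatsink with 7 upright fins, 48 x 48 mm, 24 mm high, about 80 g. Loose, standing on the bench among the others. Origin: centre of its underside, z up. The fins run along its x; it is rigid and may be gripped across either pair of sides.
- fan: Small square black cooling fan, 40 x 40 mm, 20 mm high, lying flat, round grey hub and blades in the middle, about 30 g. Loose, standing on the bench among the others. Origin: centre of its underside, z up. x and y are square to its sides.
- transformer: Transformer: block of dark steel laminations with copper winding showing in two sides, 38 mm (x) by 56 mm (y), 40 mm high, about 250 g. Loose, standing on the bench among the others. Origin: centre of its underside, z up. Grip it across the 38 mm. Either way round is right.
- tall_capacitor: The slimmer, taller of two upright round capacitors: dark grey sleeve, bare aluminium top with a cross, diameter 30 mm, 50 mm high, about 50 g. Loose, standing on the bench among the others. Origin: centre of its underside, z up.
- squat_capacitor: The wider, lower of two upright round capacitors: dark grey sleeve, bare aluminium top with a cross, diameter 38 mm, 26 mm high, about 40 g. Loose, standing on the bench among the others. Origin: centre of its underside, z up.
- processor_board: Green circuit board, 80 x 120 mm, with one large square black processor in its middle (36 x 36 mm, its flat top 16 mm above the bench, a white border round it) and otherwise only flat chips. Fixed; flat face 12 mm above the bench. Origin: underside centre; x away from robot, y to its left along the long side; turned up to 20 deg.
- terminal_board: Green circuit board, 80 x 130 mm, with a grey terminal block (16 mm high) at each end, inner faces at y = -42 and +42 mm, and between them, centred on the board, an empty white printed rectangle, 42 (x) by 60 mm (y). Fingers fit best at -x and +x. Fixed; flat face 12 mm above the bench. Origin: underside centre; x away from robot, y to its left along the long side; turned up to 20 deg.
- coil_board: Green circuit board, 80 x 160 mm, with a round copper coil in its middle (34 mm wide, 16 mm high) and beside it two empty white printed circles, 48 mm wide, centres at x = 0, y = +55 mm (robot's left) and y = -55 mm (right). Fingers fit best at -x and +x. Fixed; flat face 12 mm above the bench. Origin: underside centre; x away from robot, y to its left along the long side; turned up to 20 deg.
- flux_jar: Bystander: small amber glass jar with a white lid, diameter 36 mm, 42 mm high, standing behind the gap between two boards. Origin: centre of its underside.
- solder_reel: Bystander: small reel of solder standing on its flange, black flanges of diameter 42 mm, 40 mm high, standing behind the gap between two boards. Origin: centre of its underside.
Not all that is in view belongs to the job. Leave any purple or turquoise look-alike of the squat_capacitor alone.

How it is judged (in metres and radians):
At the end, for the whole second after the job is handed in: Parts at rest, upright (7 deg), right height (5 mm), off centre along each axis of what bears them at most: heatsink on processor 9 mm, fan on heatsink 9 mm, transformer in rectangle 11 mm (all square within 12 deg), tall capacitor in left circle, squat in right 12 mm. Jar, reel moved under 20 mm (x of heatsink in the frame of processor_board between -0.009 and 0.009 m and y of heatsink in the frame of processor_board between -0.009 and 0.009 m and z of heatsink in the frame of processor_board between 0.011 and 0.021 m and angle between each of heatsink, fan, transformer, tall_capacitor, squat_capacitor's own z axis and vertical below 0.12 rad and linear speed of each of heatsink, fan, transformer, tall_capacitor, squat_capacitor below 0.02 m/s and angular speed of each of heatsink, fan, transformer, tall_capacitor, squat_capacitor below 0.2 rad/s and (angle between the x axis of heatsink and the x axis of processor_board, either way round below 0.22 rad or angle between the y axis of heatsink and the x axis of processor_board, either way round below 0.22 rad) and x of fan in the frame of heatsink between -0.009 and 0.009 m and y of fan in the frame of heatsink between -0.009 and 0.009 m and z of fan in the frame of heatsink between 0.019 and 0.029 m and (angle between the x axis of fan and the x axis of heatsink, either way round below 0.22 rad or angle between the y axis of fan and the x axis of heatsink, either way round below 0.22 rad) and x of transformer in the frame of terminal_board between -0.011 and 0.011 m and y of transformer in the frame of terminal_board between -0.011 and 0.011 m and z of transformer in the frame of terminal_board between 0.007 and 0.017 m and angle between the y axis of transformer and the y axis of terminal_board, either way round below 0.22 rad and x of tall_capacitor in the frame of coil_board between -0.012 and 0.012 m and y of tall_capacitor in the frame of coil_board between 0.043 and 0.067 m and z of tall_capacitor in the frame of coil_board between 0.007 and 0.017 m and x of squat_capacitor in the frame of coil_board between -0.012 and 0.012 m and y of squat_capacitor in the frame of coil_board between -0.067 and -0.043 m and z of squat_capacitor in the frame of coil_board between 0.007 and 0.017 m); the robot touches nothing.
It fails at once if the flux jar was moved more than 20 mm (distance of flux_jar from where it was at the start of the episode above 0.02 m).
It fails at once if the solder reel was moved more than 20 mm (distance of solder_reel from where it was at the start of the episode above 0.02 m).
It also fails if it takes over 125 s, if anything falls off the work surface, if the arm or the gripper's body presses on something with over 40 N, if the wrist force passes 120 N, or if a joint passes its speed limit or range.

ROBOT

A 6-joint arm with a two-finger parallel gripper is mounted at the origin on the work surface. World frame = base frame: x ahead of the robot, y to its left, z up, the work surface at z = 0. Lengths are in mm, angles in rad, forces in N, time in s.
With the tool pointing down it reaches from about 350 to 975 mm from the base axis. Payload 7.1 kg.
Tool frame: the origin (TCP) lies on the centre line of the jaws, within the pads' length; the fingertips stand 8 mm ahead of it and the grasp point (between the pads) lies 11 mm behind it; z points along the fingers, x is the direction in which the jaws open and shut, and the axes are right-handed (so a half turn about z gives the same grasp; the last joint's range is limited). The gripper opens to 88 mm and grips with 3 to 60 N. Pads are 20 mm wide; open, the fingers measure 115 mm over their backs; the gripper's body (75 mm by 178 mm) begins 61 mm behind the grasp point.
Start: joints at [-0.019, 0.423, 1.63, -0, 1.089, -0.019], TCP at [624.984, 0.026, 230.675] pointing down, gripper open.
Joint ranges: [-3, 3], [-0.9, 2.11], [0.09, 2.58], [-1.31, 4.45], [0.11, 2.69], [-2.54, 2.54]. Speed limits (rad/s): [2.39, 2.39, 3.01, 3.14, 3.14, 3.14].

INTERFACE

Orientations are given as a rotation vector (axis times angle).
In Python, from workcell import ctrl gives the robot as it stands.
- The arm moves only by the shell command python3 -m handwheel 'ROWS'. ROWS is JSON, a list of rows, each a list of 3 entries, a list of its own where there are three numbers: the turn, a rotation vector about the tool's x, y, z in rad, then the shift along the tool's x, y, z in mm, then the opening, from 0 (shut) to 1 (fully open). In form: [[[ax, ay, az], [tx, ty, tz], jaw], ...]. A call has exactly 10 rows; each row shifts and turns the pose as measured when the row begins, along the tool's axes as they then stand; what a row does not reach is not made up. A row lasts 1/12 s, in which the tool goes at most 41.7 mm and 7.16 degrees, less where a joint would pass 70% of its speed; a pose out of reach is approached as far as the arm can. A call with a gripper value outside its range is refused whole. The fingers move at their own pace and stop on an object; the grip force is fixed at half the most. Time passes only in rows, so rows that do not move let the fingers close, or fill a call up. It gives the time, the measured TCP pose, the force and the opening at its end, in the units of the state.
- ctrl.get_obs(): the state, without advancing time (a new reading comes with each control period).
- ctrl.get_image(name): name is "scene" or "side" or "wrist"; returns a dict with "pixels" (400x640x3 uint8, red, green, blue), "camera_matrix" (3x3 intrinsics, pixels), "rvec" (rotation vector, rad) and "tvec" (3), from world to camera coordinates, as OpenCV has them. Camera axes: x right, y down, z forward; pixel columns grow to the right and rows downward; lengths in mm; the calibration is good to about 2 mm. A picture is of the moment at which its call begins. There is no depth.
- ctrl.close_job(): hands the job in, once; it reports no verdict.
Trained networks look in a picture, given as the dict that the camera call returned (one of the last four; its "shot" number tells which), for a name from the list of things; names that differ only in an ending like _2 or _b are one class to them, and where a whole thing is asked for, a point or a joint stands for the part that bears it (a point fixed in the world has none). Each returns a list of dicts, best first, with "score" (0 to 1); they miss things now and then, are a little off and sometimes report something else, mostly with a low value. They report only what shows in the picture. A call takes as long as a camera call. They do not tell look-alikes from the thing itself.
- ctrl.look_for(picture, query): "position" ([x, y, z] in mm, in the coordinates of the camera as it stood for that picture, good to about 4 mm: the middle of the surface that is visible of it).
- ctrl.spot_point(picture, query): "position" ([x, y, z] in mm, in the coordinates of the camera as it stood for that picture, good to about 4 mm: a listed point, or the origin of a listed thing).
The state is a dict: "t": time; "qpos": joint angles; "qvel": joint speeds; "joint_torque": joint torques, N m; "ee_pos": TCP position; "orientation": TCP orientation; "ft_force": force on the tool from outside, world axes, zero at the start; "moment": the same for the moment, N m; "width": finger opening in mm.
Only numpy, scipy, OpenCV 4.12 (cv2) and the standard library are available. Lean on these libraries where they do the work, as an engineer would, in place of code of your own. Each camera call takes 0.05 s, during which the arm holds its last target.

## Working session

There is one attempt and no reset: what is moved stays moved. The work goes in short steps, Python scripts to look and compute and a shell command to move; the robot and the scene stay as the last step left them, time stands still between calls to the robot, and variables do not carry over. Pictures are saved under pics/ and viewed, and the job is handed in when it is done.

```bash
ls; mkdir -p pics
python3 - <<'E'
from workcell import ctrl
import cv2
o=ctrl.get_obs(); print({k:o[k] for k in('t','ee_pos','orientation','width')})
for n in('scene','side','wrist'):
    p=ctrl.get_image(n); cv2.imwrite(f'pics/{n}0.png',p['pixels'][:,:,::-1]); print(n,p['camera_matrix'],p['rvec'],p['tvec'],p['shot'])
E
```

```text
pics
{'t': 0.0, 'ee_pos': array([6.24456557e+02, 1.69371473e-02, 2.29904066e+02]), 'orientation': array([-3.14158800e+00,  4.22146024e-05,  2.35730353e-03]), 'width': 88.01222548558367}
scene [[424.41797535   0.         321.07174565]
 [  0.         424.41797535 200.12541416]
 [  0.           0.           1.        ]] [ 2.2006081   1.40057282 -0.40239241] [-221.97402374 -387.52017278 1530.13621654] 1
side [[455.95744031   0.         324.09528248]
 [  0.         455.95744031 202.35422592]
 [  0.           0.           1.        ]] [ 2.33029621 -0.77911731  0.29666476] [-402.87715384  261.8105676   856.76397772] 2
wrist [[322.48271656   0.         319.37294029]
 [  0.         322.48271656 201.2035187 ]
 [  0.           0.           1.        ]] [-2.83179943e+00  8.63219658e-06  2.75409312e-04] [-624.63994956  -35.87867667  391.73401689] 3
```

View pics/scene0.png

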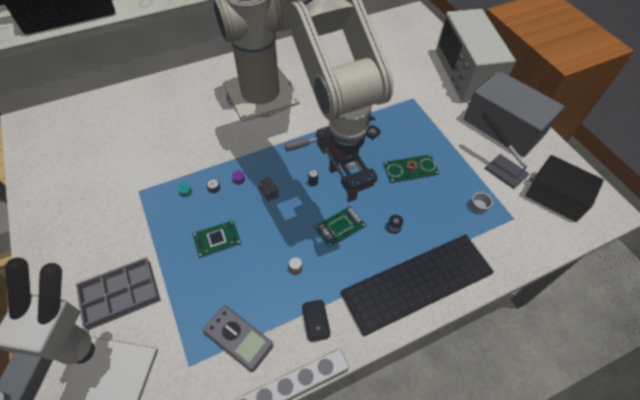

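View pics/side0.png

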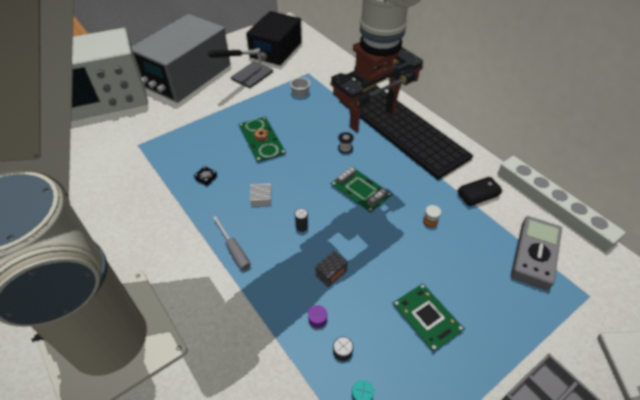

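View pics/wrist0.png

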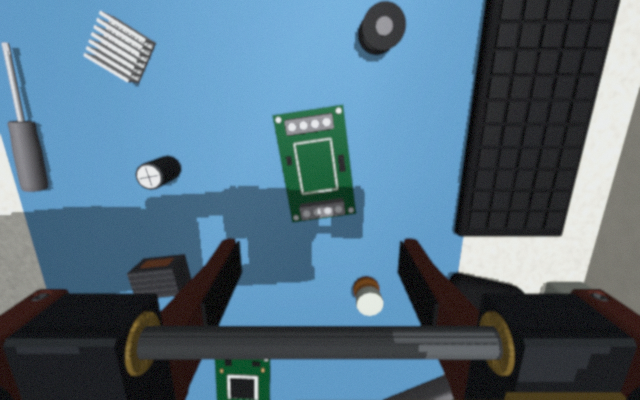

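The scene view shows the processor board at (217,238), the terminal board at (341,226), the coil board at (411,168), and the transformer at (269,188). There are three squat-capacitor candidates: turquoise (184,188), grey with a bare top (213,185) and purple (238,177). The grey one matches the description. Next I'll run the networks.

```bash
cat > h.py <<'E'
import numpy as np, cv2
from workcell import ctrl
def Rt(p): return cv2.Rodrigues(np.array(p['rvec'],float))[0], np.array(p['tvec'],float).reshape(3)
def c2w(p,x): R,t=Rt(p); return R.T@(np.array(x,float)-t)
def proj(p,X): return cv2.projectPoints(np.array(X,float).reshape(-1,1,3),np.array(p['rvec'],float),np.array(p['tvec'],float),p['camera_matrix'],None)[0].reshape(-1,2)
def back(p,uv,z):
    R,t=Rt(p); uv=np.atleast_2d(uv).astype(float); r=(np.linalg.inv(p['camera_matrix'])@np.c_[uv,np.ones(len(uv))].T).T@R
    c=-R.T@t; s=(z-c[2])/r[:,2]; return c+r*s[:,None]
def save(p,name,crop=None,scale=1):
    im=p['pixels'][:,:,::-1]
    if crop: a,b,c,d=crop; im=im[b:d,a:c]
    if scale!=1: im=cv2.resize(np.ascontiguousarray(im),None,fx=scale,fy=scale,interpolation=cv2.INTER_CUBIC)
    cv2.imwrite('pics/'+name,im)
E
python3 - <<'E'
from h import *
N='heatsink fan transformer tall_capacitor squat_capacitor processor_board terminal_board coil_board flux_jar solder_reel'.split()
for c in('scene','side','wrist'):
    p=ctrl.get_image(c); print(c)
    for n in N:
        print(n,[(round(d['score'],2),c2w(p,d['position']).round(0).tolist(),proj(p,c2w(p,d['position'])).round(0)[0].tolist()) for d in ctrl.spot_point(p,n)[:4]])
E
```

```text
scene
heatsink [(0.62, [411.0, 135.0, 2.0], [345.0, 161.0])]
fan [(0.63, [338.0, 273.0, -1.0], [371.0, 133.0]), (0.5, [620.0, 16.0, -3.0], [341.0, 227.0])]
transformer [(0.85, [423.0, -136.0, -2.0], [267.0, 194.0]), (0.65, [624.0, 15.0, 2.0], [341.0, 227.0])]
tall_capacitor [(0.64, [443.0, 7.0, 2.0], [313.0, 182.0])]
squat_capacitor [(0.72, [311.0, -355.0, 1.0], [186.0, 190.0]), (0.63, [336.0, -196.0, 1.0], [239.0, 179.0]), (0.57, [335.0, -274.0, -2.0], [214.0, 188.0])]
processor_board [(0.68, [512.0, -324.0, -2.0], [216.0, 241.0])]
terminal_board [(0.69, [622.0, 15.0, -1.0], [341.0, 227.0])]
coil_board [(0.65, [526.0, 310.0, 3.0], [411.0, 169.0])]
flux_jar [(0.71, [681.0, 151.0, 3.0], [392.0, 225.0]), (0.59, [687.0, -158.0, -2.0], [295.0, 270.0])]
solder_reel [(0.54, [684.0, 148.0, -1.0], [392.0, 227.0])]
side
heatsink [(0.81, [418.0, 131.0, 2.0], [262.0, 198.0])]
fan [(0.82, [344.0, 271.0, 1.0], [206.0, 178.0])]
transformer [(0.85, [423.0, -134.0, 2.0], [331.0, 274.0])]
tall_capacitor [(0.76, [444.0, 8.0, -1.0], [300.0, 227.0]), (0.34, [426.0, -134.0, 1.0], [333.0, 273.0])]
squat_c
[... 246 characters left out ...]
.0, -1.0], [360.0, 191.0]), (0.34, [686.0, -160.0, 3.0], [429.0, 222.0])]
coil_board [(0.83, [526.0, 311.0, -1.0], [260.0, 141.0]), (0.29, [339.0, -280.0, 0.0], [344.0, 352.0])]
flux_jar [(0.82, [687.0, -159.0, 1.0], [429.0, 222.0])]
solder_reel [(0.68, [687.0, 151.0, 1.0], [345.0, 148.0])]
wrist
heatsink [(0.8, [414.0, 133.0, 1.0], [125.0, 52.0])]
fan []
transformer [(0.84, [423.0, -134.0, 1.0], [169.0, 270.0])]
tall_capacitor [(0.82, [446.0, 6.0, -0.0], [171.0, 166.0])]
squat_capacitor []
processor_board []
terminal_board [(0.86, [625.0, 7.0, 0.0], [319.0, 166.0])]
coil_board []
flux_jar [(0.84, [686.0, -156.0, 2.0], [364.0, 284.0])]
solder_reel [(0.97, [684.0, 151.0, 0.0], [374.0, 34.0])]
```

Run:
```python
from h import *
p=ctrl.get_image('wrist'); R,t=Rt(p); print('cam',-R.T@t, 'fwd',R[2])
save(p,'w1a.png',(70,0,370,240),2.6)
print(proj(p,[[624,0,222],[624,0,0]]))
p=ctrl.get_image('side'); save(p,'s1a.png',(180,100,460,310),2.8)
save(p,'s1b.png',(270,240,480,400),3.7)
```

```text
cam [624.97546927  85.2274227  384.59094471] fwd [ 0.00110263 -0.30488226 -0.95238941]
[[317.29991307 257.55467349]
 [318.20377156 171.53800565]]
```

View pics/w1a.png

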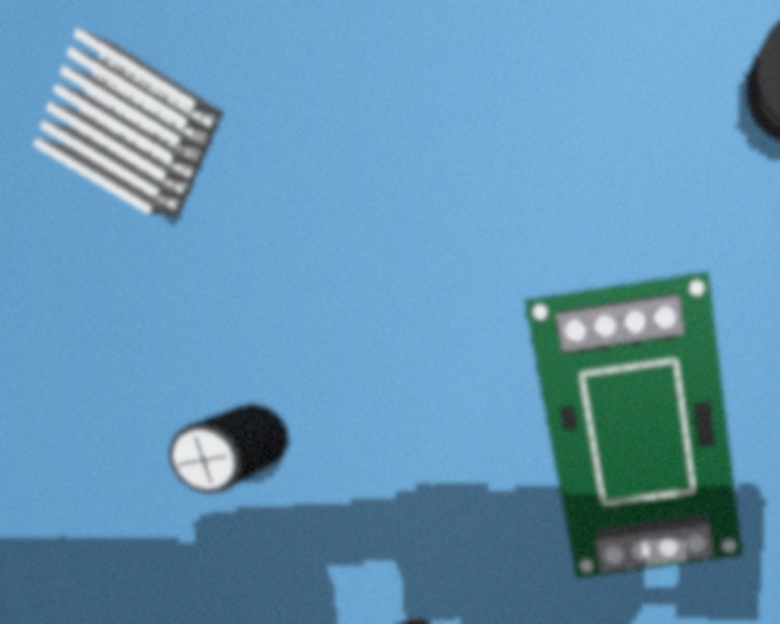

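View pics/s1b.png

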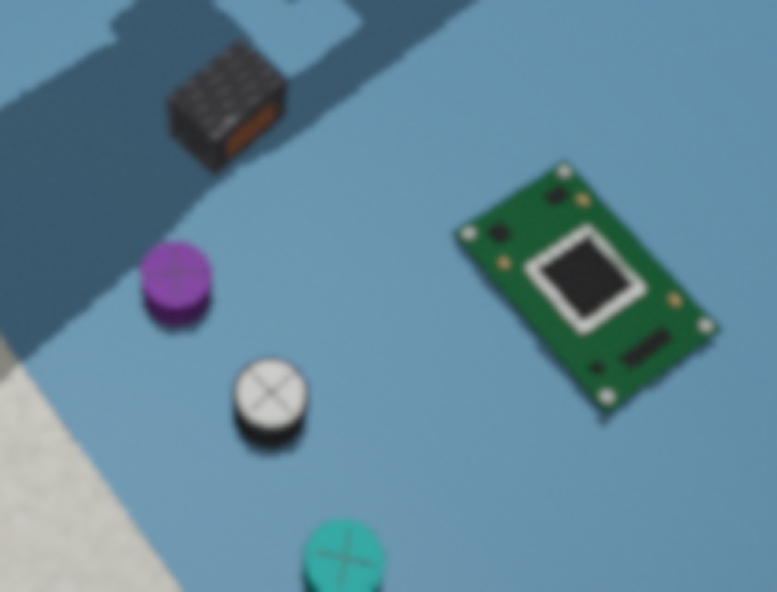

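View pics/s1a.png

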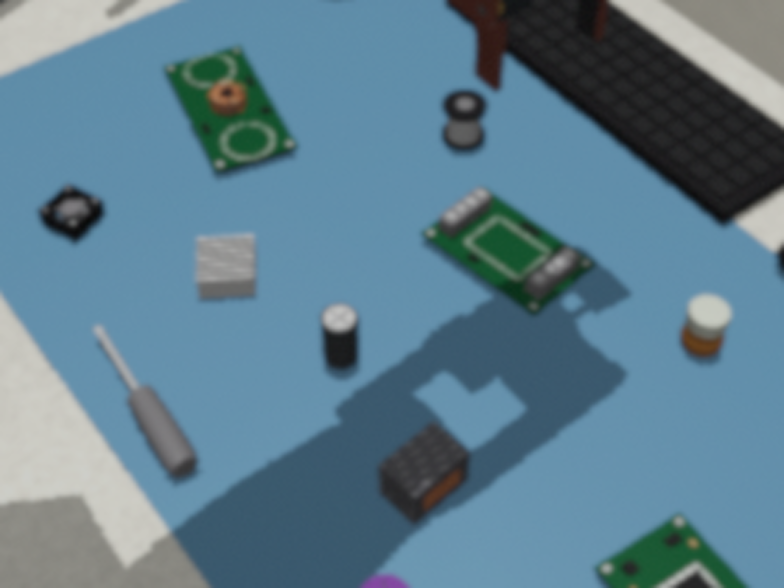

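Run:
```python
from h import *
W=ctrl.get_image('wrist'); S=ctrl.get_image('side')
def f(name,p,ox,oy,s,pts,z):
    X=back(p,np.array(pts)/s+[ox,oy],z)[:,:2]; e=np.roll(X,-1,0)-X
    print(name,X.mean(0).round(1),'len',np.hypot(*e.T).round(0),'ang mod90',((np.degrees(np.arctan2(e[:,1],e[:,0]))+45)%90-45).round(1),'e0',np.degrees(np.arctan2(e[0,1],e[0,0])).round(0))
f('term',W,70,0,2.6,[(527,300),(708,273),(742,553),(577,577)],12)
f('rect',W,70,0,2.6,[(580,373),(677,360),(695,490),(604,505)],12)
f('sinkW',W,70,0,2.6,[(40,145),(152,212),(195,105),(78,33)],24)
f('sinkS',S,180,100,2.8,[(196,238),(255,235),(255,278),(199,282)],24)
f('trafo',S,270,240,3.7,[(167,100),(238,42),(286,88),(212,150)],40)
f('proc',S,270,240,3.7,[(455,235),(565,162),(718,326),(605,417)],12)
f('procW',S,270,240,3.7,[(587,225),(646,288),(584,333),(524,268)],12)
f('coil',S,180,100,2.8,[(165,68),(238,47),(295,148),(218,173)],12)
f('fan',S,180,100,2.8,[(40,210),(68,188),(103,210),(75,235)],20)
f('circL',S,180,100,2.8,[(211,70)]*2,12);f('circR',S,180,100,2.8,[(248,141)]*2,12)
f('squat',S,270,240,3.7,[(270,394)]*2,26);f('tallW',W,70,0,2.6,[(205,459)]*2,50);f('tallS',S,180,100,2.8,[(340,319)]*2,50)
```

```text
term [621.3   8.7] len [ 78. 128.  79. 129.] ang mod90 [8.2 8.4 8.8 8.1] e0 8.0
rect [621.2   8.4] len [43. 60. 43. 61.] ang mod90 [7.5 8.6 9.7 9. ] e0 8.0
sinkW [417.1 133.6] len [47. 46. 47. 45.] ang mod90 [-32.  -31.3 -31.5 -30.6] e0 -32.0
sinkS [418.  131.4] len [50. 49. 46. 50.] ang mod90 [-32.8 -32.8 -31.3 -28.3] e0 -33.0
trafo [ 419.6 -136.2] len [55. 40. 57. 40.] ang mod90 [7.1 3.4 6.7 0.9] e0 7.0
proc [ 510.5 -325.6] len [ 79. 116.  81. 118.] ang mod90 [-2.6 -2.9 -0.9 -4.1] e0 -3.0
procW [ 512.3 -324.6] len [44. 44. 45. 45.] ang mod90 [-2.2 -2.4 -1.2 -2.8] e0 -92.0
coil [526.5 303.9] len [ 76. 159.  76. 160.] ang mod90 [-11.6 -13.1 -11.  -12.9] e0 -12.0
fan [341.1 262.4] len [34. 44. 36. 46.] ang mod90 [16.8 15.5 19.8 13.1] e0 17.0
circL [541.6 359.8] len [0. 0.] ang mod90 [0. 0.] e0 0.0
circR [516.  252.8] len [0. 0.] ang mod90 [0. 0.] e0 0.0
squat [ 336.9 -278.9] len [0. 0.] ang mod90 [0. 0.] e0 0.0
tallW [444.1   5.7] len [0. 0.] ang mod90 [0. 0.] e0 0.0
tallS [444.7   2.6] len [0. 0.] ang mod90 [0. 0.] e0 0.0
```

```bash
cat > d.py <<'E'
import sys
from h import *
def delta(x,y,z,yaw):
    o=ctrl.get_obs(); R=cv2.Rodrigues(np.array(o['orientation'],float))[0]; P=np.array(o['ee_pos'])
    c,s=np.cos(np.radians(yaw)),np.sin(np.radians(yaw))
    T=np.array([[c,s,0],[s,-c,0],[0,0,-1.]])
    rv=cv2.Rodrigues(R.T@T)[0].ravel(); d=np.array([x,y,z])-P
    print('t',round(o['t'],2),'pos',P.round(1),'yaw',np.degrees(np.arctan2(R[1,0],R[0,0])).round(1),'w',round(o['width'],1),'F',np.round(o['ft_force'],1))
    print(' turn',rv.round(3),'| shift now-axes',(R.T@d).round(1),'| shift after-turn',(T.T@d).round(1))
if __name__=='__main__': delta(*map(float,sys.argv[1:5]))
E
python3 -m handwheel '[[[0,0,0.112],[0,0,10],1],[[0,0,0.112],[0,0,10],1],[[0,0,0.112],[0,0,10],1],[[0,0,0.112],[0,0,10],1],[[0,0,0.112],[0,0,10],1],[[0,0,0],[-40,0,10],1],[[0,0,0],[-40,0,10],1],[[0,0,0],[-40,0,0],1],[[0,0,0],[-40,0,0],1],[[0,0,0],[-40,0,0],1]]'; python3 d.py 417 132.5 130 -32
```

```text
t: 2.83
ee_pos: [461.2, 110.2, 157.0]
orientation: [-3.001, 0.923, -0.016]
ft_force: [0.4, 0.9, 0.5]
width: 87.4
t 2.83 pos [461.2 110.2 157. ] yaw -34.2 w 87.4 F [0.4 0.9 0.5]
 turn [-0.005 -0.009 -0.039] | shift now-axes [-49.3   6.5  26.5] | shift after-turn [-49.3   4.5  27. ]
```

```bash
python3 -m handwheel '[[[0,0,-0.039],[-24,3,14],1],[[0,0,0],[-24,2,12],1],[[0,0,0],[0,0,0],1],[[0,0,0],[0,0,0],1],[[0,0,0],[0,0,0],1],[[0,0,0],[0,0,0],1],[[0,0,0],[0,0,0],1],[[0,0,0],[0,0,0],1],[[0,0,0],[0,0,0],1],[[0,0,0],[0,0,0],1]]'; python3 d.py 417 132.5 12 -32
python3 - <<'E'
from h import *
p=ctrl.get_image('wrist'); save(p,'w2.png'); print(proj(p,[[417,132.5,24]]))
E
```

```text
t: 3.67
ee_pos: [415.1, 134.9, 132.1]
orientation: [-3.018, 0.859, -0.02]
ft_force: [0.2, 0.4, -0.1]
width: 88.2
t 3.67 pos [415.1 134.9 132.1] yaw -31.8 w 88.2 F [ 0.2  0.4 -0.1]
 turn [-0.007 -0.011  0.004] | shift now-axes [  1.5   1.9 120.1] | shift after-turn [  2.8   1.  120.1]
[[321.51696859 204.75802552]]
```

View pics/w2.png

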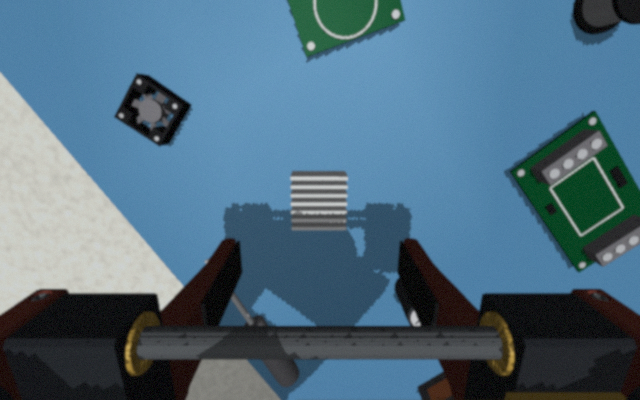

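Run:
```python
from h import *
p=ctrl.get_image('wrist')
for n,z,pts in(('sink',24,[(291,172),(347,172),(347,226),(291,226)]),('fan',20,[(138,74),(190,105),(165,145),(115,112)])):
    X=back(p,pts,z)[:,:2]; e=np.roll(X,-1,0)-X; print(n,X.mean(0).round(1),np.hypot(*e.T).round(),((np.degrees(np.arctan2(e[:,1],e[:,0]))+45)%90-45).round(1))
for d in ctrl.spot_point(p,'heatsink')[:1]+ctrl.spot_point(p,'fan')[:1]: print(c2w(p,d['position']).round(1),d['score'])
```

```text
sink [417.6 137.5] [46. 48. 49. 48.] [-31.9 -30.3 -32.  -33.3]
fan [344.3 269.7] [43. 39. 44. 36.] [26.6 20.7 22.1 19.2]
[414.1 136.3   1. ] 0.66
[337.7 274.6   0.5] 0.71
```

```bash
python3 -m handwheel '[[[-0.007,-0.011,0],[1,1,30],1],[[0,0,0],[0,0,30],1],[[0,0,0],[0,0,30],1],[[0,0,0],[0,0,20],1],[[0,0,0],[0,0,8],1],[[0,0,0],[0,0,0],1],[[0,0,0],[0,0,0],1],[[0,0,0],[0,0,0],1],[[0,0,0],[0,0,0],1],[[0,0,0],[0,0,0],1]]'; python3 d.py 417 135 12 -32
```

```text
t: 4.7
ee_pos: [420.4, 135.1, 14.1]
orientation: [-3.017, 0.857, -0.013]
ft_force: [-0.0, -0.3, 0.7]
width: 87.8
t 4.7 pos [420.4 135.1  14.1] yaw -31.7 w 87.8 F [-0.  -0.3  0.7]
 turn [-0.008 -0.007  0.005] | shift now-axes [-2.8  1.9  2. ] | shift after-turn [-2.8  1.9  2.1]
```

```bash
python3 -m handwheel '[[[-0.008,-0.007,0],[-3,1,2],1],[[0,0,0],[0,0,0],0],[[0,0,0],[0,0,0],0],[[0,0,0],[0,0,0],0],[[0,0,0],[0,0,0],0],[[0,0,0],[0,0,0],0],[[0,0,0],[0,0,0],0],[[0,0,0],[0,0,0],0],[[0,0,0],[0,0,0],0],[[0,0,0],[0,0,0],0]]'; python3 d.py 417 135 120 -32
```

```text
t: 5.53
ee_pos: [418.9, 136.6, 14.6]
orientation: [-3.02, 0.858, -0.005]
ft_force: [-0.8, -0.6, 1.0]
width: 47.6
t 5.53 pos [418.9 136.6  14.6] yaw -31.7 w 47.6 F [-0.8 -0.6  1. ]
 turn [-0.003 -0.003  0.005] | shift now-axes [  -0.5    2.1 -105.4] | shift after-turn [  -0.8    2.4 -105.4]
```

```bash
python3 -m handwheel '[[[0,0,0],[0,0,-20],0],[[0,0,0],[0,0,-25],0],[[0,0,-0.1],[0,0,-25],0],[[0,0,-0.1],[0,0,-25],0],[[0,0,-0.1],[0,0,-10],0],[[0,0,-0.1],[0,0,0],0],[[0,0,-0.1],[0,0,0],0],[[0,0,0],[9,36,0],0],[[0,0,0],[9,36,0],0],[[0,0,0],[9,36,0],0]]'; python3 d.py 511 -325 110 -2.5
```

```text
t: 6.37
ee_pos: [441.1, 30.0, 123.8]
orientation: [-3.14, 0.024, -0.003]
ft_force: [0.8, 0.3, -0.2]
width: 47.3
t 6.37 pos [441.1  30.  123.8] yaw -0.9 w 47.3 F [ 0.8  0.3 -0.2]
 turn [-0.001 -0.002  0.028] | shift now-axes [ 75.3 353.9  13.5] | shift after-turn [ 85.3 351.7  13.8]
```

```bash
python3 -m handwheel '[[[0,0,0.025],[8,36,2],0],[[0,0,0],[9,36,2],0],[[0,0,0],[9,36,2],0],[[0,0,0],[9,36,2],0],[[0,0,0],[9,36,2],0],[[0,0,0],[9,36,2],0],[[0,0,0],[9,36,0],0],[[0,0,0],[9,36,0],0],[[0,0,0],[7,32,0],0],[[0,0,0],[4,18,0],0]]'; python3 d.py 511 -325 110 -2.5;python3 - <<'E'
from h import *
p=ctrl.get_image('wrist'); save(p,'w3.png')
print([(c2w(p,d['position']).round(1),d['score']) for d in ctrl.spot_point(p,'processor_board')[:1]])
E
```

```text
t: 7.2
ee_pos: [509.2, -330.9, 109.1]
orientation: [-3.139, 0.067, -0.0]
ft_force: [-0.9, -0.2, -0.7]
width: 47.5
t 7.2 pos [ 509.2 -330.9  109.1] yaw -2.4 w 47.5 F [-0.9 -0.2 -0.7]
 turn [-0.002 -0.     0.001] | shift now-axes [ 1.6 -5.9 -0.9] | shift after-turn [ 1.6 -5.9 -0.9]
[(array([ 509.1, -322.2,   -0.7]), 0.9)]
```

View pics/w3.png

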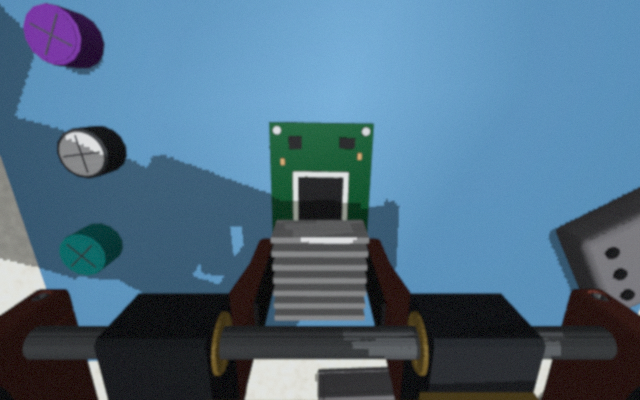

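Run:
```python
from h import *
p=ctrl.get_image('wrist')
B=back(p,[(269,123),(373,123)],12)[:,:2]; Wd=back(p,[(293,172),(348,172)],12)[:,:2]
for X,half in((B,60),(Wd,22)):
    e=X[1]-X[0]; a=np.arctan2(e[1],e[0]); c=X.mean(0)+half*np.array([np.sin(a),-np.cos(a)]); print(np.hypot(*e).round(1),np.degrees(a).round(1),c.round(1))
o=ctrl.get_obs(); print(o['ee_pos'].round(1))
# predicted heatsink top corner pixels if centred at TCP
x,y,z=o['ee_pos']; a=np.radians(-2.4); c,s=np.cos(a),np.sin(a)
zt=z-14.6+24
print(proj(p,[[x+c*u-s*v,y+s*u+c*v,zt] for u,v in((-24,24),(24,24),(24,-24),(-24,-24))]).round(0))
save(p,'w3c.png',(240,180,400,340),4)
```

```text
78.9 -2.5 [ 511.1 -323.4]
43.7 -2.5 [ 510.7 -323.3]
[ 508.4 -328.4  108.7]
[[268. 226.]
 [367. 226.]
 [363. 310.]
 [272. 311.]]
```

View pics/w3c.png

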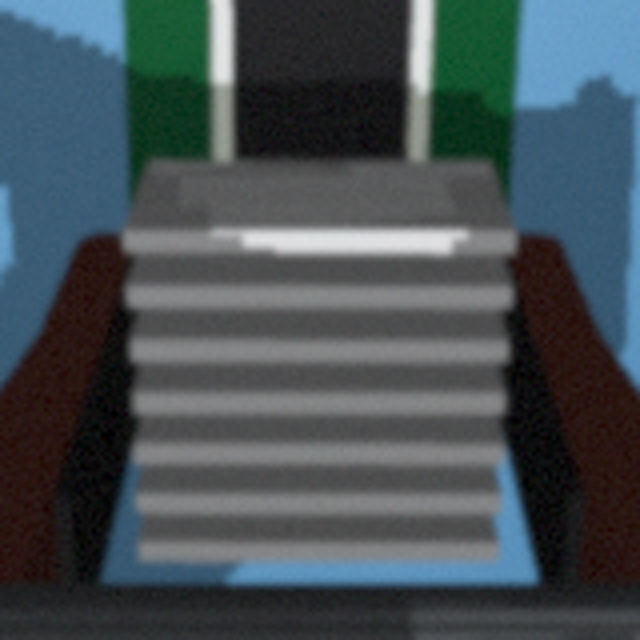

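```bash
cat > sink.py <<'E'
from h import *
p=ctrl.get_image('wrist'); o=ctrl.get_obs()
x,y,z=o['ee_pos']; print(o['ee_pos'].round(1)); a=np.radians(-2.5); c,s=np.cos(a),np.sin(a)
R,t=Rt(p); C=-R.T@t; print('cam-tcp',(C-o['ee_pos']).round(1))
zt=z-14.6+24
for dy in(0,-6): print(proj(p,[[x+c*u-s*v,y+dy+s*u+c*v,zt] for u,v in((-24,24),(24,24),(24,-24),(-24,-24))]).round(1).tolist())
save(p,'w3d.png',(240,180,400,340),4)
E
python3 sink.py
```

```text
[ 508.1 -327.   108.6]
cam-tcp [  4.1  83.2 154.3]
[[268.6, 227.7], [367.9, 227.7], [363.7, 312.0], [272.9, 312.0]]
[[269.7, 239.1], [367.8, 239.1], [363.7, 321.5], [273.9, 321.5]]
```

View pics/w3d.png

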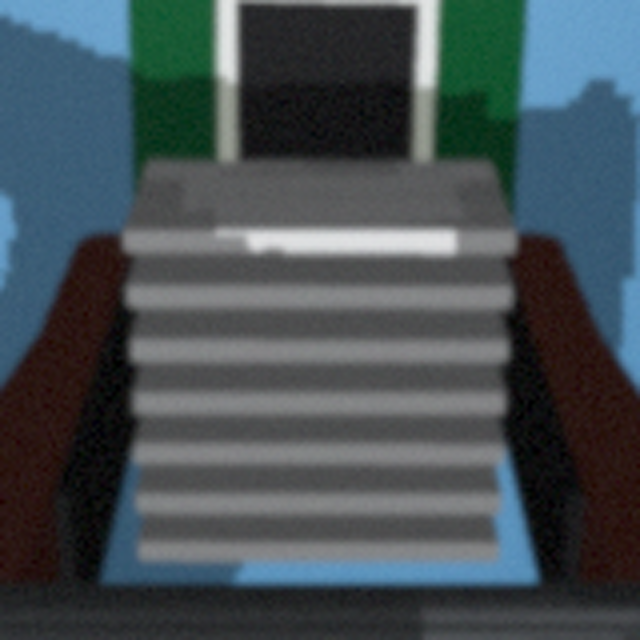

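Run:
```python
from h import *
p=ctrl.get_image('wrist')
img=np.array([(122,230),(517,230),(497,560),(138,560)],float)/4+[240,180]
obj=np.array([(-24,24,0),(24,24,0),(24,-24,0),(-24,-24,0)],float)
ok,r,t=cv2.solvePnP(obj,img,p['camera_matrix'],None,flags=cv2.SOLVEPNP_IPPE_SQUARE)
print('pnp centre',c2w(p,t.ravel()).round(1)); 
for z in(112,115,118,121): print(z,back(p,img,z).mean(0).round(1))
s=ctrl.get_image('side'); save(s,'s3.png',(370,170,530,350),4)
Z=ctrl.get_obs()['ee_pos']; print(Z)
for n,P in(('x',s),): print([(c2w(P,d['position']).round(1),round(d['score'],2)) for d in ctrl.spot_point(P,'heatsink')[:2]])
for dy in(0,-6): print(((proj(s,[[Z[0]+u,Z[1]+dy+v,Z[2]+9.4] for u,v in((-24,24),(24,24),(24,-24),(-24,-24))])-[370,170])*4).round(0).tolist())
```

```text
pnp centre [ 508.2 -330.6  118.1]
112 [ 508.  -334.3  112. ]
115 [ 508.1 -332.5  115. ]
118 [ 508.2 -330.6  118. ]
121 [ 508.3 -328.8  121. ]
[ 508.19108859 -325.81092691  108.80826505]
[(array([ 510.6, -331.7,   95.1]), 0.63), (array([ 509.7, -327.1,    2.5]), 0.51)]
[[194.0, 466.0], [270.0, 410.0], [350.0, 486.0], [273.0, 545.0]]
[[203.0, 476.0], [279.0, 419.0], [360.0, 495.0], [284.0, 556.0]]
```

View pics/s3.png

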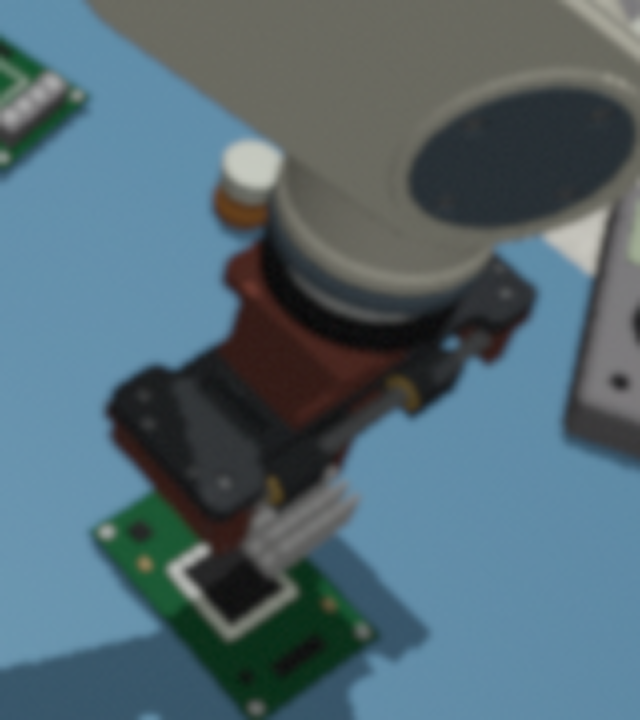

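```bash
python3 -m handwheel '[[[0,0,0],[2.5,-7.4,0],0],[[0,0,0],[0,0,20],0],[[0,0,0],[0,0,20],0],[[0,0,0],[0,0,20],0],[[0,0,0],[0,0,6],0],[[0,0,0],[0,0,0],0],[[0,0,0],[0,0,0],0],[[0,0,0],[0,0,0],0],[[0,0,0],[0,0,0],0],[[0,0,0],[0,0,0],0]]'; python3 d.py 511 -325 30.6 -2.5
python3 - <<'E'
from h import *
p=ctrl.get_image('wrist'); save(p,'w4.png',(200,100,440,340),2.5)
s=ctrl.get_image('side'); save(s,'s4.png',(370,230,490,350),5)
E
```

```text
t: 8.38
ee_pos: [515.0, -308.6, 46.1]
orientation: [-3.139, 0.047, -0.004]
ft_force: [-0.4, -1.3, -1.5]
width: 47.9
t 8.38 pos [ 515.  -308.6   46.1] yaw -1.7 w 47.9 F [-0.4 -1.3 -1.5]
 turn [-0.002 -0.002  0.014] | shift now-axes [-3.6 16.5 15.5] | shift after-turn [-3.3 16.5 15.5]
```

View pics/w4.png

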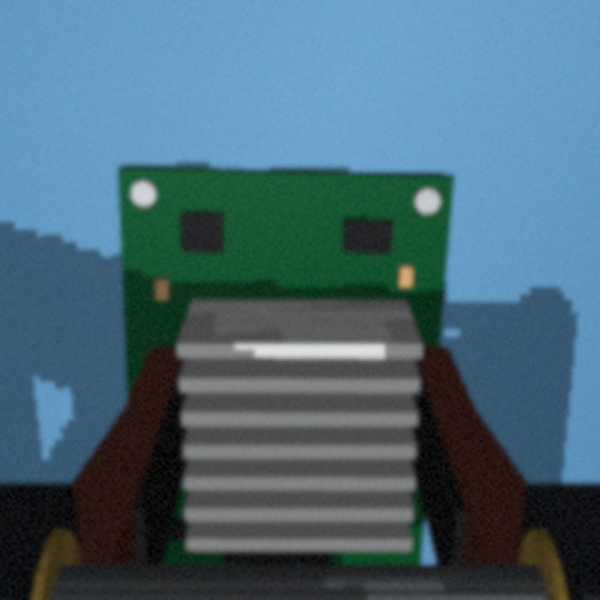

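View pics/s4.png

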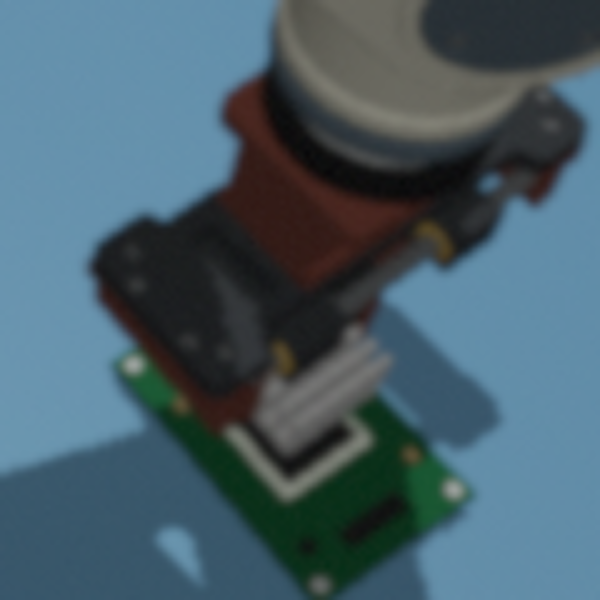

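```bash
python3 -m handwheel '[[[0,0,0],[0,0,0],0],[[0,0,0.014],[-2,8,0],0],[[0,0,0],[0,0,0],0],[[0,0,0],[0,0,0],0],[[0,0,0],[0,0,0],0],[[0,0,0],[0,0,0],0],[[0,0,0],[0,0,0],0],[[0,0,0],[0,0,0],0],[[0,0,0],[0,0,0],0],[[0,0,0],[0,0,0],0]]'; python3 d.py 511 -325 30.6 -2.5
python3 - <<'E'
from h import *
p=ctrl.get_image('wrist'); save(p,'w5.png',(200,100,440,340),2.5)
E
python3 d.py 511 -325 30.6 -2.5
```

```text
t: 9.32
ee_pos: [512.7, -318.7, 47.1]
orientation: [-3.14, 0.074, -0.006]
ft_force: [0.0, -0.6, 0.2]
width: 47.8
t 9.32 pos [ 512.7 -318.7   47.1] yaw -2.7 w 47.8 F [ 0.  -0.6  0.2]
 turn [-0.001 -0.004 -0.003] | shift now-axes [-1.5  6.4 16.4] | shift after-turn [-1.5  6.3 16.5]
t 9.37 pos [ 512.7 -318.7   47. ] yaw -2.7 w 47.7 F [-0.3 -0.3 -1.3]
 turn [-0.001 -0.004 -0.003] | shift now-axes [-1.5  6.4 16.4] | shift after-turn [-1.4  6.4 16.4]
```

View pics/w5.png

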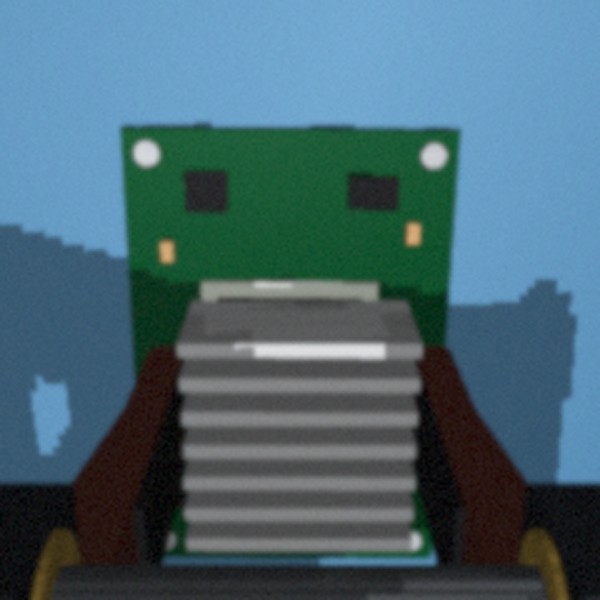

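Run:
```python
from h import *
p=ctrl.get_image('wrist'); o=ctrl.get_obs()
q=lambda L: np.array(L,float)/2.5+[200,100]
X=back(p,q([(121,126),(460,129)]),12)[:,:2]; e=X[1]-X[0]; a=np.arctan2(e[1],e[0]); print('board',(X.mean(0)+60*np.array([np.sin(a),-np.cos(a)])).round(1),np.hypot(*e),np.degrees(a))
X=back(p,q([(201,282),(379,284)]),12)[:,:2];e=X[1]-X[0]; a=np.arctan2(e[1],e[0]);print('white',(X.mean(0)+22*np.array([np.sin(a),-np.cos(a)])).round(1),np.hypot(*e))
zt=o['ee_pos'][2]+9.4; Y=back(p,q([(178,344),(422,344),(413,550),(187,550)]),zt); print('sink',Y.mean(0).round(1),np.hypot(*(np.roll(Y,-1,0)-Y)[:,:2].T).round(1))
```

```text
board [ 510.4 -323. ] 79.4904305719523 -3.2498056707803236
white [ 510.4 -323.7] 44.335024305650975
sink [ 513.  -322.4   56.4] [47.7 47.9 48.2 47.8]
```

```bash
python3 -m handwheel '[[[0,0,0],[-2.4,1,0],0],[[0,0,0],[0,0,6],0],[[0,0,0],[0,0,6],0],[[0,0,0],[0,0,2],0],[[0,0,0],[0,0,0],0],[[0,0,0],[0,0,0],0],[[0,0,0],[0,0,0],0],[[0,0,0],[0,0,0],0],[[0,0,0],[0,0,0],0],[[0,0,0],[0,0,0],0]]'; python3 d.py 510.4 -319.5 30.6 -2.5
```

```text
t: 10.25
ee_pos: [509.9, -319.4, 31.0]
orientation: [-3.139, 0.073, -0.005]
ft_force: [1.1, -0.3, -1.7]
width: 47.7
t 10.25 pos [ 509.9 -319.4   31. ] yaw -2.7 w 47.7 F [ 1.1 -0.3 -1.7]
 turn [-0.002 -0.003 -0.003] | shift now-axes [0.5 0.1 0.4] | shift after-turn [0.5 0.1 0.4]
```

```bash
python3 -m handwheel '[[[0,0,0],[0,0,0.4],1],[[0,0,0],[0,0,0],1],[[0,0,0],[0,0,0],1],[[0,0,0],[0,0,0],1],[[0,0,0],[0,0,0],1],[[0,0,0],[0,0,0],1],[[0,0,0],[0,0,-20],1],[[0,0,0],[0,0,-30],1],[[0,0,0],[0,0,-30],1],[[0,0,0],[0,0,-20],1]]'; python3 d.py 421 -135 130 -85;  python3 - <<'E'
from h import *
p=ctrl.get_image('wrist'); save(p,'w6.png')
E
```

```text
t: 11.08
ee_pos: [506.7, -317.7, 129.1]
orientation: [-3.134, 0.073, 0.008]
ft_force: [0.1, 0.4, 1.0]
width: 88.1
t 11.08 pos [ 506.7 -317.7  129.1] yaw -2.7 w 88.1 F [0.1 0.4 1. ]
 turn [-0.002  0.009  1.437] | shift now-axes [ -94.1 -178.5    0.8] | shift after-turn [-189.5   69.4   -0.9]
```

View pics/w6.png

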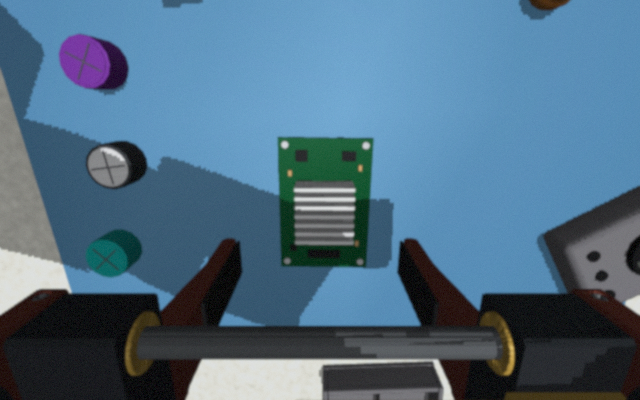

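```bash
python3 -m handwheel '[[[0,0,0],[-19,-35,0],1],[[0,0,0],[-19,-36,0],1],[[0,0,0],[-19,-36,0],1],[[0,0,0],[-19,-36,0],1],[[0,0,0],[-10,-20,0],1],[[0,0,0.12],[0,0,0],1],[[0,0,0.12],[0,0,0],1],[[0,0,0.12],[0,0,0],1],[[0,0,0.12],[0,0,0],1],[[0,0,0.12],[0,0,0],1]]'; python3 -m handwheel '[[[0,0,0.12],[0,0,0],1],[[0,0,0.12],[0,0,0],1],[[0,0,0.12],[0,0,0],1],[[0,0,0.12],[0,0,0],1],[[0,0,0.12],[0,0,0],1],[[0,0,0.12],[0,0,0],1],[[0,0,0.1],[0,0,0],1],[[0,0,0],[0,0,0],1],[[0,0,0],[0,0,0],1],[[0,0,0],[0,0,0],1]]'; python3 d.py 421 -135 130 -85
```

```text
t: 11.97
ee_pos: [426.7, -146.3, 134.1]
orientation: [-2.966, 1.032, -0.011]
ft_force: [-0.1, 1.1, 0.0]
width: 87.5
t: 12.8
ee_pos: [425.9, -145.8, 132.5]
orientation: [-2.269, 2.167, -0.009]
ft_force: [0.0, -0.7, 0.4]
width: 87.8
t 12.8 pos [ 425.9 -145.8  132.5] yaw -87.4 w 87.8 F [ 0.  -0.7  0.4]
 turn [-0.007 -0.001 -0.041] | shift now-axes [-11.    4.4   2.5] | shift after-turn [-11.1   3.9   2.5]
```

```bash
python3 -m handwheel '[[[0,0,-0.03],[-11,4,2],1],[[0,0,0],[0,0,0],1],[[0,0,0],[0,0,0],1],[[0,0,0],[0,0,0],1],[[0,0,0],[0,0,0],1],[[0,0,0],[0,0,0],1],[[0,0,0],[0,0,0],1],[[0,0,0],[0,0,0],1],[[0,0,0],[0,0,0],1],[[0,0,0],[0,0,0],1]]'; python3 d.py 421 -135 130 -85
python3 - <<'E'
from h import *
p=ctrl.get_image('wrist'); save(p,'w7.png'); save(p,'w7c.png',(230,120,400,270),4.5)
print(proj(p,[[421,-135,40]]),[c2w(p,d['position']).round(1) for d in ctrl.spot_point(p,'transformer')[:1]])
E
```

```text
t: 13.63
ee_pos: [420.9, -133.6, 130.2]
orientation: [-2.313, 2.12, -0.009]
ft_force: [1.1, -1.0, 0.0]
width: 87.9
t 13.63 pos [ 420.9 -133.6  130.2] yaw -85.0 w 87.9 F [ 1.1 -1.   0. ]
 turn [-0.007 -0.002 -0.001] | shift now-axes [ 1.4 -0.   0.2] | shift after-turn [ 1.4 -0.   0.2]
[[322.0541042  209.65119021]] [array([ 423.6, -132.8,   -4.1])]
```

View pics/w7.png

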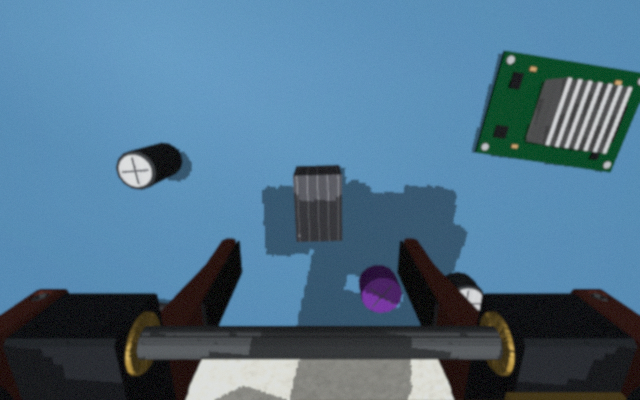

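View pics/w7c.png

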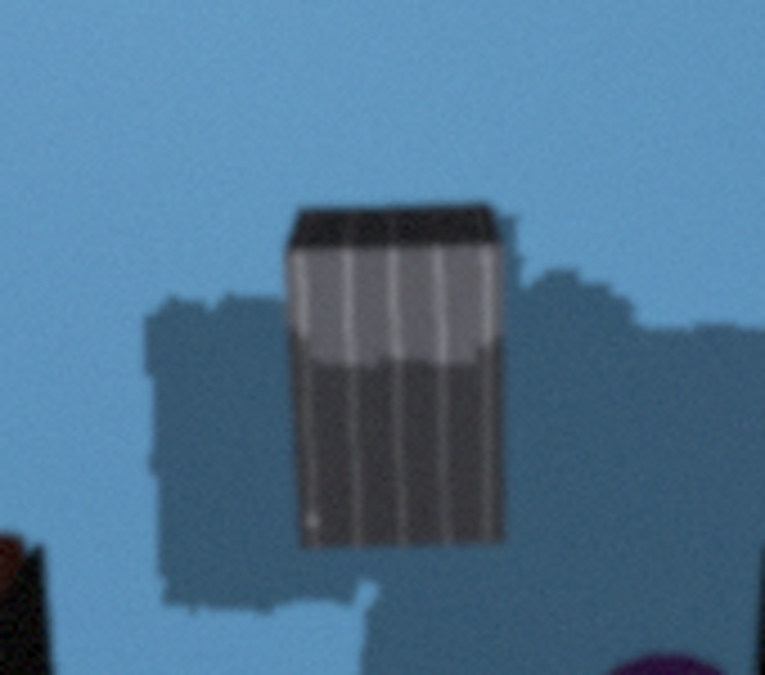

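```bash
python3 - <<'E'
from h import *
p=ctrl.get_image('wrist'); o=ctrl.get_obs()
X=back(p,np.array([(288,248),(502,245),(502,543),(302,546)])/4.5+[230,120],40); e=np.roll(X,-1,0)-X
print(X.mean(0).round(1),np.hypot(e[:,0],e[:,1]).round(1),np.degrees(np.arctan2(e[:,1],e[:,0])).round(1))
E
python3 d.py 422 -133.5 20 -85
```

```text
[ 421.3 -132.2   40. ] [36.8 55.9 36.7 55.9] [ -84.2 -173.9   95.9    6.3]
t 13.78 pos [ 420.8 -133.5  130.2] yaw -85.0 w 88.1 F [-0.1 -0.4  0.3]
 turn [-0.006 -0.001 -0.001] | shift now-axes [-1.000e-01 -5.000e-01  1.102e+02] | shift after-turn [ 1.000e-01 -1.200e+00  1.102e+02]
```

```bash
python3 -m handwheel '[[[-0.006,0,-0.01],[-1,-0.5,30],1],[[0,0,0],[0,0,30],1],[[0,0,0],[0,0,30],1],[[0,0,0],[0,0,18],1],[[0,0,0],[0,0,4],1],[[0,0,0],[0,0,0],1],[[0,0,0],[0,0,0],1],[[0,0,0],[0,0,0],1],[[0,0,0],[0,0,0],1],[[0,0,0],[0,0,0],1]]'; python3 d.py 421.5 -132.5 15 -84.3
```

```text
t: 14.62
ee_pos: [427.1, -134.7, 18.9]
orientation: [-2.324, 2.109, -0.019]
ft_force: [-0.0, -1.4, 0.2]
width: 87.9
t 14.62 pos [ 427.1 -134.7   18.9] yaw -84.4 w 87.9 F [-0.  -1.4  0.2]
 turn [-0.011 -0.007 -0.003] | shift now-axes [-2.8  5.4  3.9] | shift after-turn [-2.7  5.3  3.9]
```

```bash
python3 -m handwheel '[[[-0.011,-0.007,0],[-2.5,5,3],1],[[0,0,0],[0,0,0],1],[[0,0,0],[0,0,0],0],[[0,0,0],[0,0,0],0],[[0,0,0],[0,0,0],0],[[0,0,0],[0,0,0],0],[[0,0,0],[0,0,0],0],[[0,0,0],[0,0,0],0],[[0,0,0],[0,0,0],0],[[0,0,0],[0,0,0],0]]'; python3 d.py 622 8.7 130 8.4
```

```text
t: 15.45
ee_pos: [422.9, -133.0, 17.9]
orientation: [-2.325, 2.11, -0.004]
ft_force: [-0.2, -0.3, 1.7]
width: 37.9
t 15.45 pos [ 422.9 -133.    17.9] yaw -84.4 w 37.9 F [-0.2 -0.3  1.7]
 turn [-0.002 -0.003 -1.62 ] | shift now-axes [-121.7 -212.2 -111.4] | shift after-turn [ 217.7 -111.1 -112.1]
```

```bash
python3 -m handwheel '[[[0,0,0],[0,0,-20],0],[[0,0,0],[0,0,-28],0],[[0,0,0],[0,0,-28],0],[[0,0,0],[0,0,-20],0],[[0,0,0],[-20,-35,0],0],[[0,0,0],[-20,-35,0],0],[[0,0,0],[-20,-35,0],0],[[0,0,0],[-20,-35,0],0],[[0,0,0],[-20,-35,0],0],[[0,0,0],[-10,-18,0],0]]';  python3 -m handwheel '[[[0,0,-0.12],[0,0,0],0],[[0,0,-0.12],[0,0,0],0],[[0,0,-0.12],[0,0,0],0],[[0,0,-0.12],[0,0,0],0],[[0,0,-0.12],[0,0,0],0],[[0,0,-0.12],[0,0,0],0],[[0,0,-0.12],[0,0,0],0],[[0,0,-0.12],[0,0,0],0],[[0,0,-0.12],[0,0,0],0],[[0,0,-0.12],[0,0,0],0]]'; python3 d.py 622 8.7 120 8.4
```

```text
t: 16.28
ee_pos: [603.0, -1.0, 115.0]
orientation: [2.315, -2.119, -0.013]
ft_force: [1.2, 0.0, -2.5]
width: 37.9
t: 17.12
ee_pos: [602.7, 4.9, 107.6]
orientation: [-3.118, 0.368, 0.029]
ft_force: [0.2, 0.2, -2.5]
width: 37.9
t 17.12 pos [602.7   4.9 107.6] yaw -13.5 w 37.9 F [ 0.2  0.2 -2.5]
 turn [-0.003  0.018 -0.381] | shift now-axes [ 17.7  -8.1 -12.7] | shift after-turn [ 19.6  -0.9 -12.4]
```

```bash
python3 -m handwheel '[[[0,0.018,-0.12],[0,0,0],0],[[0,0,-0.12],[0,0,0],0],[[0,0,-0.1],[0,0,0],0],[[0,0,0],[10,0,-5],0],[[0,0,0],[0,0,0],0],[[0,0,0],[0,0,0],0],[[0,0,0],[0,0,0],0],[[0,0,0],[0,0,0],0],[[0,0,0],[0,0,0],0],[[0,0,0],[0,0,0],0]]'; python3 d.py 622 8.7 120 8.4
python3 - <<'E'
from h import *
p=ctrl.get_image('wrist'); save(p,'w8.png',(200,60,440,340),2.1)
E
```

```text
t: 17.95
ee_pos: [610.0, 6.4, 108.9]
orientation: [-3.135, -0.177, 0.013]
ft_force: [0.6, -0.9, -3.9]
width: 37.7
t 17.95 pos [610.    6.4 108.9] yaw 6.5 w 37.7 F [ 0.6 -0.9 -3.9]
 turn [-0.002  0.008 -0.034] | shift now-axes [ 12.1  -1.  -11.2] | shift after-turn [ 12.2  -0.5 -11.1]
```

View pics/w8.png

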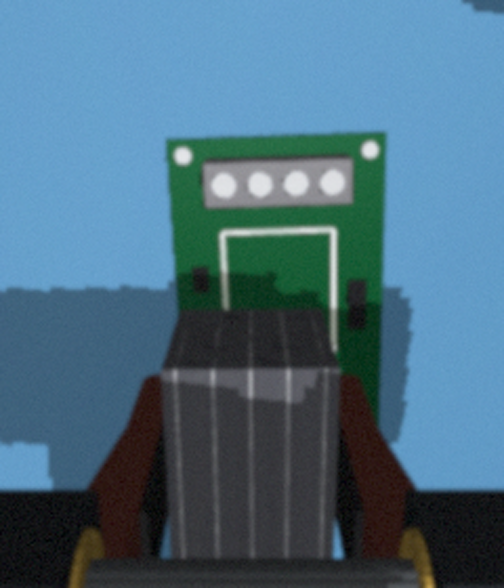

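```bash
python3 -m handwheel '[[[0,0.008,-0.034],[12,-0.5,5],0],[[0,0,0],[0,0,20],0],[[0,0,0],[0,0,20],0],[[0,0,0],[0,0,5],0],[[0,0,0],[0,0,0],0],[[0,0,0],[0,0,0],0],[[0,0,0],[0,0,0],0],[[0,0,0],[0,0,0],0],[[0,0,0],[0,0,0],0],[[0,0,0],[0,0,0],0]]'; python3 d.py 622 8.7 30 8.4
python3 - <<'E'
from h import *
p=ctrl.get_image('wrist'); save(p,'w9.png',(200,60,440,340),2.1)
E
```

```text
t: 18.83
ee_pos: [624.5, 8.2, 61.8]
orientation: [-3.132, -0.229, -0.009]
ft_force: [0.3, -0.3, -2.4]
width: 38.1
t 18.83 pos [624.5   8.2  61.8] yaw 8.4 w 38.1 F [ 0.3 -0.3 -2.4]
 turn [-0.001 -0.006 -0.   ] | shift now-axes [-2.6 -0.8 31.7] | shift after-turn [-2.4 -0.8 31.8]
```

View pics/w9.png

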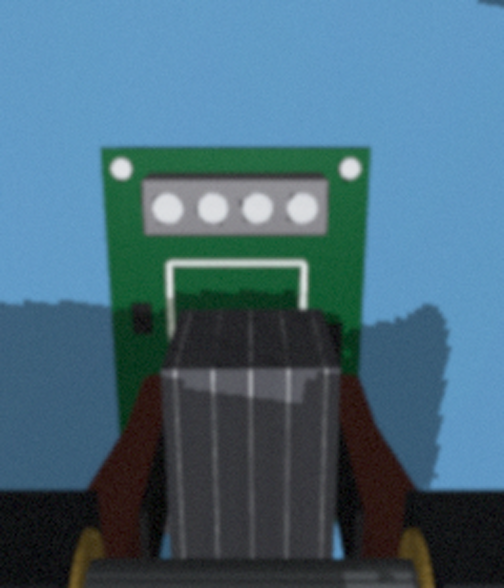

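Run:
```python
from h import *
p=ctrl.get_image('wrist'); print(ctrl.get_obs()['ee_pos'].round(1))
q=lambda L: np.array(L,float)/2.1+[200,60]
for n,L,z,h in(('board',[(102,148),(370,148)],12,65),('rect',[(166,261),(307,261)],12,30),('tr',[(162,368),(339,368)],83.9,28)):
    X=back(p,q(L),z)[:,:2]; e=X[1]-X[0]; a=np.arctan2(e[1],e[0]); print(n,(X.mean(0)+h*np.array([np.sin(a),-np.cos(a)])).round(1),np.hypot(*e).round(1),np.degrees(a).round(1))
```

```text
[624.5   8.2  61.7]
board [620.8   8.7] 79.1 8.3
rect [620.6   9.2] 43.8 8.3
tr [624.8   7.3] 37.5 8.2
```

```bash
python3 -m handwheel '[[[0,-0.006,0],[-3.7,-2.2,0],0],[[0,0,0],[0,0,10],0],[[0,0,0],[0,0,10],0],[[0,0,0],[0,0,6],0],[[0,0,0],[0,0,2],0],[[0,0,0],[0,0,0],0],[[0,0,0],[0,0,0],0],[[0,0,0],[0,0,0],0],[[0,0,0],[0,0,0],0],[[0,0,0],[0,0,0],0]]'; python3 d.py 620.5 9.7 30 8.4
```

```text
t: 19.77
ee_pos: [619.8, 10.1, 30.4]
orientation: [-3.132, -0.229, 0.003]
ft_force: [-0.0, -0.2, -2.8]
width: 38.0
t 19.77 pos [619.8  10.1  30.4] yaw 8.4 w 38.0 F [-0.  -0.2 -2.8]
 turn [-0.001  0.002 -0.   ] | shift now-axes [0.6 0.5 0.4] | shift after-turn [0.6 0.5 0.4]
```

```bash
python3 -m handwheel '[[[0,0,0],[0.3,0,0.4],0],[[0,0,0],[0,0,0],1],[[0,0,0],[0,0,0],1],[[0,0,0],[0,0,0],1],[[0,0,0],[0,0,0],1],[[0,0,0],[0,0,0],1],[[0,0,0],[0,0,-20],1],[[0,0,0],[0,0,-30],1],[[0,0,0],[0,0,-30],1],[[0,0,0],[0,0,-15],1]]'; python3 -m handwheel '[[[0,0,0.12],[0,0,0],1],[[0,0,0.12],[0,0,0],1],[[0,0,0.11],[0,0,0],1],[[0,0,0],[0,0,0],1],[[0,0,0],[-35,0,0],1],[[0,0,0],[-35,0,0],1],[[0,0,0],[-35,0,0],1],[[0,0,0],[-35,0,0],1],[[0,0,0],[-15,0,0],1],[[0,0,0],[0,0,0],1]]'; python3 d.py 444.5 5 120 -12
python3 - <<'E'
from h import *
p=ctrl.get_image('wrist'); save(p,'w10.png')
E
```

```text
t: 20.6
ee_pos: [618.6, 10.0, 125.3]
orientation: [-3.132, -0.229, 0.011]
ft_force: [0.6, -0.5, 0.1]
width: 88.0
t: 21.43
ee_pos: [465.4, 43.1, 130.7]
orientation: [-3.125, 0.311, -0.009]
ft_force: [-0.3, -0.8, -0.4]
width: 88.0
t 21.43 pos [465.4  43.1 130.7] yaw -11.4 w 88.0 F [-0.3 -0.8 -0.4]
 turn [-0.002 -0.005  0.011] | shift now-axes [-13.   41.5  10.5] | shift after-turn [-12.5  41.6  10.7]
```

View pics/w10.png

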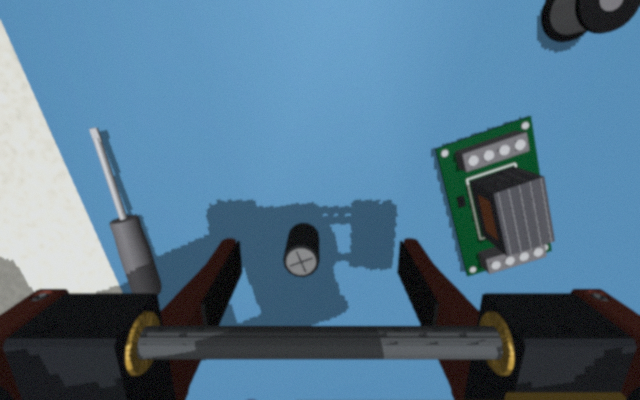

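```bash
python3 -m handwheel '[[[0,-0.005,0.01],[-12,38,0],1],[[0,0,0],[0,3,0],1],[[0,0,0],[0,0,0],1],[[0,0,0],[0,0,0],1],[[0,0,0],[0,0,0],1],[[0,0,0],[0,0,0],1],[[0,0,0],[0,0,0],1],[[0,0,0],[0,0,0],1],[[0,0,0],[0,0,0],1],[[0,0,0],[0,0,0],1]]'; python3 d.py 444.5 5 120 -12
python3 - <<'E'
from h import *
p=ctrl.get_image('wrist'); save(p,'w11.png',(220,120,420,290),4)
print([c2w(p,d['position']).round(1) for d in ctrl.spot_point(p,'tall_capacitor')[:1]],proj(p,[[444.5,5,50]]))
E
```

```text
t: 22.32
ee_pos: [458.1, 5.1, 132.1]
orientation: [-3.123, 0.31, -0.019]
ft_force: [-0.4, 0.3, -0.4]
width: 87.5
t 22.32 pos [458.1   5.1 132.1] yaw -11.3 w 87.5 F [-0.4  0.3 -0.4]
 turn [-0.004 -0.012  0.011] | shift now-axes [-13.5   2.8  11.9] | shift after-turn [-13.3   2.9  12.1]
[array([445.5,   4.8,  -0.7])] [[300.92876742 216.88987041]]
```

View pics/w11.png

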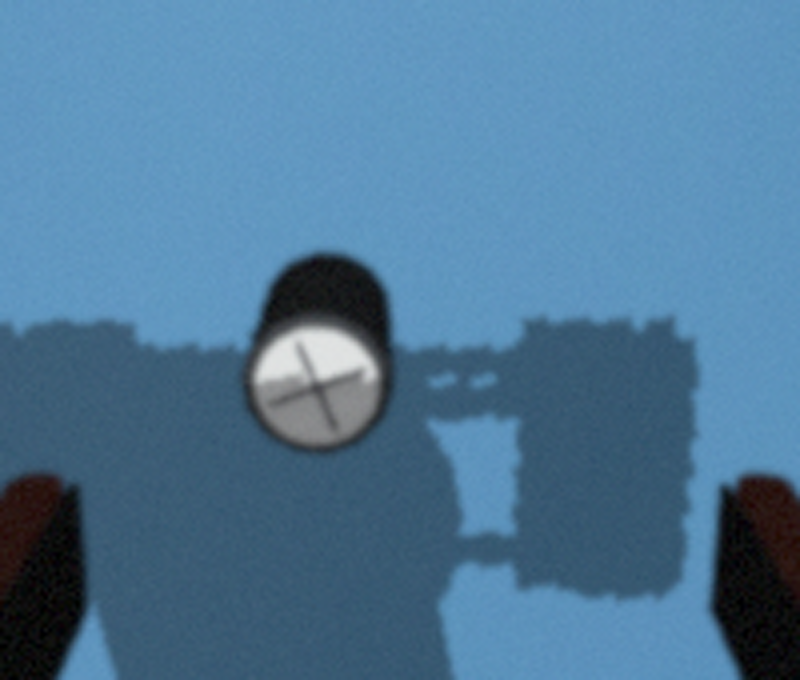

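```bash
python3 -m handwheel '[[[-0.004,-0.012,0],[-13.5,2.5,0],1],[[0,0,0],[0,0,30],1],[[0,0,0],[0,0,30],1],[[0,0,0],[0,0,25],1],[[0,0,0],[0,0,10],1],[[0,0,0],[0,0,0],1],[[0,0,0],[0,0,0],1],[[0,0,0],[0,0,0],1],[[0,0,0],[0,0,0],1],[[0,0,0],[0,0,0],1]]'; python3 d.py 444 5 25 -12
```

```text
t: 23.25
ee_pos: [439.9, 5.6, 37.5]
orientation: [3.126, -0.31, -0.0]
ft_force: [-0.1, 0.1, 0.4]
width: 87.6
t 23.25 pos [439.9   5.6  37.5] yaw -11.3 w 87.6 F [-0.1  0.1  0.4]
 turn [0.001 0.    0.012] | shift now-axes [ 4.1 -0.3 12.5] | shift after-turn [ 4.1 -0.3 12.5]
```

```bash
python3 -m handwheel '[[[0,0,0],[4,0,6],1],[[0,0,0],[0,0,6],1],[[0,0,0],[0,0,0],1],[[0,0,0],[0,0,0],0],[[0,0,0],[0,0,0],0],[[0,0,0],[0,0,0],0],[[0,0,0],[0,0,0],0],[[0,0,0],[0,0,0],0],[[0,0,0],[0,0,0],0],[[0,0,0],[0,0,0],0]]'; python3 -m handwheel '[[[0,0,0],[0,0,0],0],[[0,0,0],[0,0,0],0],[[0,0,0],[0,0,0],0],[[0,0,0],[0,0,0],0],[[0,0,0],[0,0,-20],0],[[0,0,0],[0,0,-30],0],[[0,0,0],[0,0,-30],0],[[0,0,0],[0,0,-10],0],[[0,0,0],[0,0,0],0],[[0,0,0],[0,0,0],0]]';  python3 d.py 538.4 360.8 120 -12
```

```text
t: 24.08
ee_pos: [446.2, 4.6, 26.5]
orientation: [3.126, -0.31, 0.007]
ft_force: [0.1, 0.5, -0.2]
width: 44.5
t: 24.92
ee_pos: [444.5, 4.7, 118.9]
orientation: [3.126, -0.31, 0.001]
ft_force: [0.3, -1.0, -0.9]
width: 29.6
t 24.92 pos [444.5   4.7 118.9] yaw -11.3 w 29.6 F [ 0.3 -1.  -0.9]
 turn [ 0.    -0.001  0.012] | shift now-axes [  22.2 -367.6   -1.3] | shift after-turn [  17.9 -367.8   -1.1]
```

```bash
python3 -m handwheel '[[[0,0,0],[2,-36,0],0],[[0,0,0],[2,-38,0],0],[[0,0,0],[2,-38,0],0],[[0,0,0],[2,-38,0],0],[[0,0,0],[2,-38,0],0],[[0,0,0],[2,-38,0],0],[[0,0,0],[2,-38,0],0],[[0,0,0],[2,-36,0],0],[[0,0,0],[2,-20,0],0],[[0,0,0],[0,0,0],0]]'; python3 -m handwheel '[[[0,0,0],[0,0,0],0],[[0,0,0],[0,0,0],0],[[0,0,0],[0,0,0],0],[[0,0,0],[0,0,0],0],[[0,0,0],[0,0,0],0],[[0,0,0],[0,0,0],0],[[0,0,0],[0,0,0],0],[[0,0,0],[0,0,0],0],[[0,0,0],[0,0,0],0],[[0,0,0],[0,0,0],0]]';  python3 d.py 538.4 360.8 120 -12
python3 - <<'E'
from h import *
p=ctrl.get_image('wrist'); save(p,'w12.png',(180,40,480,340),2)
print([c2w(p,d['position']).round(1) for d in ctrl.spot_point(p,'coil_board')[:1]])
E
```

```text
t: 25.75
ee_pos: [523.7, 326.2, 103.6]
orientation: [3.118, -0.321, -0.019]
ft_force: [-0.5, -0.2, -0.0]
width: 29.6
t: 26.58
ee_pos: [520.2, 319.0, 98.9]
orientation: [3.111, -0.326, -0.031]
ft_force: [-0.7, 0.2, -0.2]
width: 29.5
t 26.58 pos [520.2 319.   98.9] yaw -12.0 w 29.5 F [-0.7  0.2 -0.2]
 turn [0.016 0.018 0.   ] | shift now-axes [  8.8 -44.3 -22. ] | shift after-turn [  9.1 -44.7 -21.1]
[array([5.244e+02, 3.077e+02, 5.000e-01])]
```

View pics/w12.png

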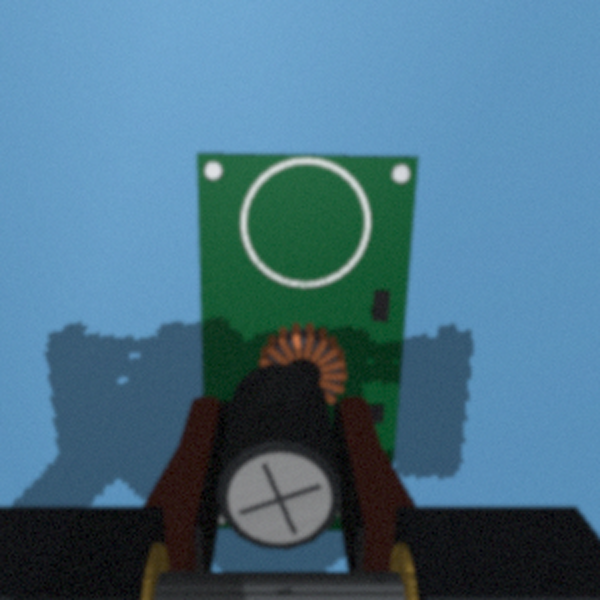

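Run:
```python
from h import *
p=ctrl.get_image('wrist')
print(back(p,[(333,151.5)],12).round(1))
X=back(p,np.array([(198,154),(417,157)])/2+[180,40],12)[:,:2]; e=X[1]-X[0]; a=np.arctan2(e[1],e[0]); n=np.array([np.sin(a),-np.cos(a)])
print(np.hypot(*e),np.degrees(a),(X.mean(0)+25*n).round(1),(X.mean(0)+80*n).round(1))
print('cap',back(p,[(279/2+180,498/2+40)],98.9-26+50).round(1))
```

```text
[[538.2 362.3  12. ]]
78.83223175866836 -12.67291842753167 [537.9 361.7] [525.8 308.1]
cap [[520.9 320.3 122.9]]
```

```bash
python3 -m handwheel '[[[0.016,0.018,0.005],[0,0,0],0],[[0,0,0],[4,-22,0],0],[[0,0,0],[4,-22,0],0],[[0,0,0],[0,0,0],0],[[0,0,0],[0,0,0],0],[[0,0,0],[0,0,0],0],[[0,0,0],[0,0,15],0],[[0,0,0],[0,0,5],0],[[0,0,0],[0,0,0],0],[[0,0,0],[0,0,0],0]]';  python3 d.py 537.5 360.3 60 -12.3
python3 - <<'E'
from h import *
p=ctrl.get_image('wrist'); save(p,'w13.png',(180,40,480,340),2)
E
```

```text
t: 27.57
ee_pos: [535.6, 358.7, 78.0]
orientation: [3.122, -0.336, -0.003]
ft_force: [0.2, -0.4, -0.2]
width: 29.6
t 27.57 pos [535.6 358.7  78. ] yaw -12.3 w 29.6 F [ 0.2 -0.4 -0.2]
 turn [0.002 0.002 0.   ] | shift now-axes [ 1.5 -2.  18. ] | shift after-turn [ 1.5 -1.9 18. ]
```

View pics/w13.png

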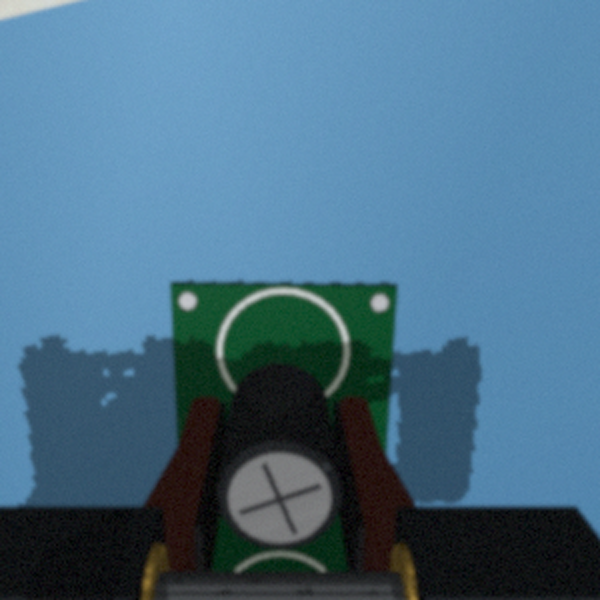

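```bash
python3 -m handwheel '[[[0,0,0],[1.5,-2,0],0],[[0,0,0],[0,0,12],0],[[0,0,0],[0,0,12],0],[[0,0,0],[0,0,8],0],[[0,0,0],[0,0,0],0],[[0,0,0],[0,0,0],0],[[0,0,0],[0,0,0],0],[[0,0,0],[0,0,0],0],[[0,0,0],[0,0,0],0],[[0,0,0],[0,0,0],0]]';  python3 d.py 537.5 360.3 38 -12.3
```

```text
t: 28.45
ee_pos: [538.0, 360.2, 43.5]
orientation: [3.122, -0.337, -0.002]
ft_force: [-0.7, 0.3, -0.8]
width: 29.5
t 28.45 pos [538.  360.2  43.5] yaw -12.3 w 29.5 F [-0.7  0.3 -0.8]
 turn [ 0.001  0.001 -0.   ] | shift now-axes [-0.5  0.   5.5] | shift after-turn [-0.6  0.   5.5]
```

```bash
python3 -m handwheel '[[[0,0,0],[-0.5,0,2],0],[[0,0,0],[0,0,2],0],[[0,0,0],[0,0,1],0],[[0,0,0],[0,0,0],0],[[0,0,0],[0,0,0],0],[[0,0,0],[0,0,0],0],[[0,0,0],[0,0,0],0],[[0,0,0],[0,0,0],0],[[0,0,0],[0,0,0],0],[[0,0,0],[0,0,0],0]]';  python3 d.py 537.5 360.3 38 -12.3
```

```text
t: 29.28
ee_pos: [538.1, 360.8, 39.2]
orientation: [-3.123, 0.337, -0.0]
ft_force: [0.3, 0.5, -0.4]
width: 29.6
t 29.28 pos [538.1 360.8  39.2] yaw -12.3 w 29.6 F [ 0.3  0.5 -0.4]
 turn [-0. -0. -0.] | shift now-axes [-0.5  0.6  1.2] | shift after-turn [-0.5  0.6  1.2]
```

```bash
python3 -m handwheel '[[[0,0,0],[0,0,1],0],[[0,0,0],[0,0,0.5],0],[[0,0,0],[0,0,0],1],[[0,0,0],[0,0,0],1],[[0,0,0],[0,0,0],1],[[0,0,0],[0,0,0],1],[[0,0,0],[0,0,0],1],[[0,0,0],[0,0,-15],1],[[0,0,0],[0,0,-30],1],[[0,0,0],[0,0,-30],1]]';  python3 -m handwheel '[[[0,0,-0.11],[0,0,-20],1],[[0,0,-0.11],[0,0,-5],1],[[0,0,-0.11],[0,0,0],1],[[0,0,-0.11],[0,0,0],1],[[0,0,-0.11],[0,0,0],1],[[0,0,0],[0,0,0],1],[[0,0,0],[0,0,0],1],[[0,0,0],[0,0,0],1],[[0,0,0],[0,0,0],1],[[0,0,0],[0,0,0],1]]'; python3 d.py 344 270 130 21
python3 - <<'E'
from h import *
p=ctrl.get_image('wrist'); save(p,'w14.png')
E
```

```text
t: 30.12
ee_pos: [534.5, 358.4, 110.3]
orientation: [3.116, -0.336, -0.015]
ft_force: [0.2, 0.1, 0.3]
width: 79.0
t: 30.95
ee_pos: [539.6, 361.7, 154.8]
orientation: [-3.091, -0.547, -0.011]
ft_force: [0.6, 0.1, -0.4]
width: 87.4
t 30.95 pos [539.6 361.7 154.8] yaw 20.1 w 87.4 F [ 0.6  0.1 -0.4]
 turn [-0.002 -0.007 -0.016] | shift now-axes [-215.3   19.1   23.2] | shift after-turn [-215.4   15.5   24.8]
```

View pics/w14.png

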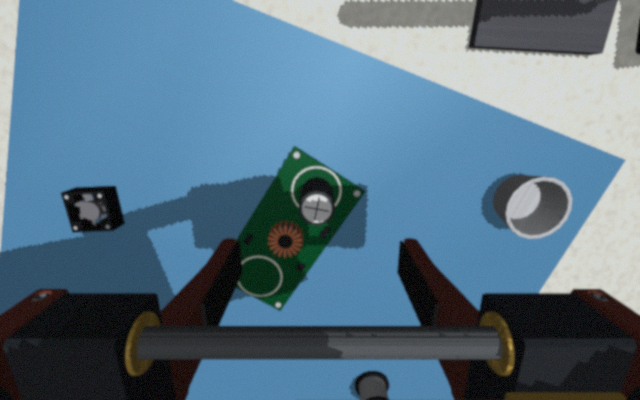

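```bash
python3 -m handwheel '[[[0,-0.007,0],[-35,2,4],1],[[0,0,0],[-37,3,4],1],[[0,0,0],[-37,3,4],1],[[0,0,0],[-37,3,4],1],[[0,0,0],[-35,3,4],1],[[0,0,0],[-18,2,0],1],[[0,0,0],[0,0,0],1],[[0,0,0],[0,0,0],1],[[0,0,0],[0,0,0],1],[[0,0,0],[0,0,0],1]]'; python3 d.py 344 270 130 21
python3 - <<'E'
from h import *
p=ctrl.get_image('wrist'); save(p,'w15.png'); save(p,'w15c.png',(230,120,400,270),4.5)
E
```

```text
t: 31.83
ee_pos: [352.7, 275.9, 131.9]
orientation: [-3.094, -0.533, -0.003]
ft_force: [0.8, 0.7, 0.7]
width: 87.9
t 31.83 pos [352.7 275.9 131.9] yaw 19.6 w 87.9 F [0.8 0.7 0.7]
 turn [-0.002 -0.002 -0.025] | shift now-axes [-10.1   2.6   1.9] | shift after-turn [-10.2   2.4   1.9]
```

View pics/w15c.png

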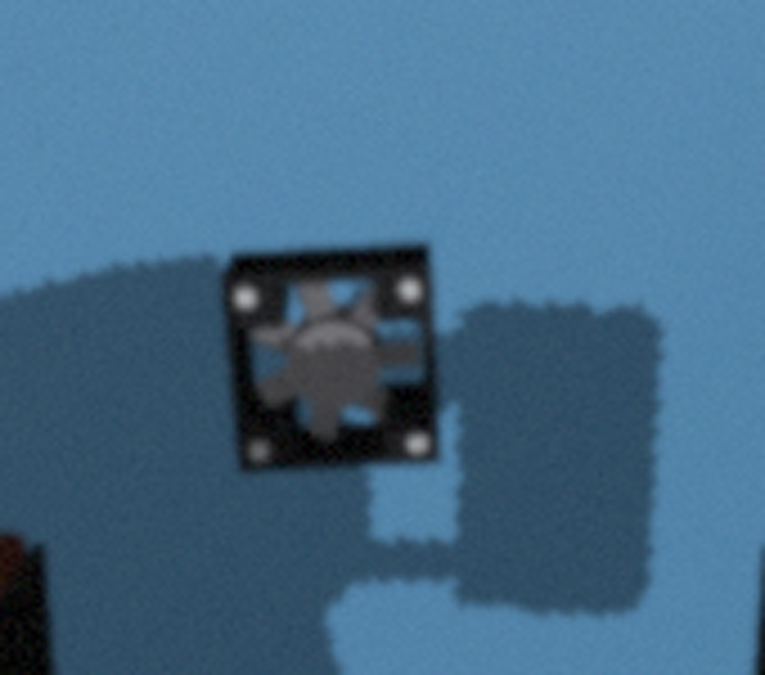

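View pics/w15.png

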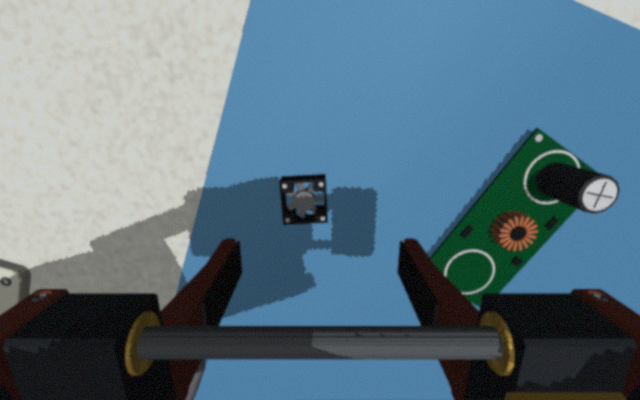

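Run:
```python
from h import *
p=ctrl.get_image('wrist')
X=back(p,np.array([(246,297),(409,290),(417,444),(258,451)])/4.5+[230,120],20); e=np.roll(X,-1,0)-X
print(X.mean(0).round(1),np.hypot(e[:,0],e[:,1]).round(1),((np.degrees(np.arctan2(e[:,1],e[:,0]))+45)%90-45).round(1))
m=X.mean(0); 
import subprocess; from d import delta; delta(m[0],m[1],12,22)
```

```text
[341.6 270.8  20. ] [30.9 31.2 31.2 31.2] [22.  22.5 22.2 22. ]
t 31.93 pos [352.8 275.9 131.8] yaw 19.6 w 88.2 F [-0.2 -0.  -0.6]
 turn [-0.002 -0.002 -0.043] | shift now-axes [-12.6   1.3 119.8] | shift after-turn [-12.4   0.5 119.8]
```

```bash
python3 -m handwheel '[[[0,0,-0.043],[-12.5,1,0],1],[[0,0,0],[0,0,30],1],[[0,0,0],[0,0,30],1],[[0,0,0],[0,0,30],1],[[0,0,0],[0,0,10],1],[[0,0,0],[0,0,0],1],[[0,0,0],[0,0,0],1],[[0,0,0],[0,0,0],1],[[0,0,0],[0,0,0],1],[[0,0,0],[0,0,0],1]]'; python3 d.py 341.6 270.8 12 22.2
```

```text
t: 32.77
ee_pos: [353.2, 278.1, 31.2]
orientation: [-3.075, -0.597, -0.027]
ft_force: [0.1, -0.1, -0.6]
width: 88.0
t 32.77 pos [353.2 278.1  31.2] yaw 22.0 w 88.0 F [ 0.1 -0.1 -0.6]
 turn [-0.006 -0.018 -0.004] | shift now-axes [-13.8   2.6  19. ] | shift after-turn [-13.5   2.4  19.2]
```

```bash
python3 -m handwheel '[[[-0.006,-0.018,0],[-13.5,2.5,0],1],[[0,0,0],[0,0,0],1],[[0,0,0],[0,0,0],1],[[0,0,0],[0,0,9],1],[[0,0,0],[0,0,8],1],[[0,0,0],[0,0,0],1],[[0,0,0],[0,0,0],1],[[0,0,0],[0,0,0],1],[[0,0,0],[0,0,0],1],[[0,0,0],[0,0,0],1]]'; python3 d.py 341.6 270.8 12 22.2
```

```text
t: 33.6
ee_pos: [341.5, 270.9, 14.2]
orientation: [-3.083, -0.598, -0.004]
ft_force: [-0.0, 0.2, -0.6]
width: 88.1
t 33.6 pos [341.5 270.9  14.2] yaw 22.0 w 88.1 F [-0.   0.2 -0.6]
 turn [-0.    -0.003 -0.004] | shift now-axes [0.  0.1 2.2] | shift after-turn [0.  0.1 2.2]
```

```bash
python3 -m handwheel '[[[0,-0.003,0],[0,0,2],1],[[0,0,0],[0,0,0],1],[[0,0,0],[0,0,0],0],[[0,0,0],[0,0,0],0],[[0,0,0],[0,0,0],0],[[0,0,0],[0,0,0],0],[[0,0,0],[0,0,0],0],[[0,0,0],[0,0,0],0],[[0,0,0],[0,0,0],0],[[0,0,0],[0,0,0],0]]'; python3 d.py 510.5 -323.5 130 -2.6
```

```text
t: 34.43
ee_pos: [342.0, 271.2, 12.5]
orientation: [-3.083, -0.598, -0.001]
ft_force: [-0.8, 0.3, -0.9]
width: 39.6
t 34.43 pos [342.  271.2  12.5] yaw 22.0 w 39.6 F [-0.8  0.3 -0.9]
 turn [-0.001 -0.     0.429] | shift now-axes [ -66.1  614.5 -117.9] | shift after-turn [ 195.4  586.4 -117.5]
```

```bash
python3 -m handwheel '[[[0,0,0],[0,0,-20],0],[[0,0,0],[0,0,-28],0],[[0,0,0.11],[0,0,-28],0],[[0,0,0.11],[0,0,-28],0],[[0,0,0.11],[0,0,-10],0],[[0,0,0.1],[0,0,0],0],[[0,0,0],[12,36,0],0],[[0,0,0],[12,36,0],0],[[0,0,0],[12,36,0],0],[[0,0,0],[12,36,0],0]]'; python3 -m handwheel '[[[0,0,0],[12,36,0],0],[[0,0,0],[12,36,0],0],[[0,0,0],[12,36,0],0],[[0,0,0],[12,36,0],0],[[0,0,0],[12,36,0],0],[[0,0,0],[12,36,0],0],[[0,0,0],[12,36,0],0],[[0,0,0],[12,36,0],0],[[0,0,0],[12,36,0],0],[[0,0,0],[12,36,0],0]]'; python3 d.py 510.5 -323.5 130 -2.6
```

```text
t: 35.27
ee_pos: [381.2, 126.1, 132.7]
orientation: [-3.137, 0.091, -0.006]
ft_force: [1.1, -0.4, 0.1]
width: 39.5
t: 36.1
ee_pos: [479.6, -259.6, 132.7]
orientation: [-3.136, 0.091, -0.008]
ft_force: [0.4, 0.1, -0.2]
width: 39.5
t 36.1 pos [ 479.6 -259.6  132.7] yaw -3.3 w 39.5 F [ 0.4  0.1 -0.2]
 turn [-0.004 -0.005 -0.013] | shift now-axes [34.5 62.   2.6] | shift after-turn [33.7 62.4  2.7]
```

```bash
python3 -m handwheel '[[[0,-0.005,-0.012],[16,28,0],0],[[0,0,0],[12,24,0],0],[[0,0,0],[4,6,0],0],[[0,0,0],[0,0,0],0],[[0,0,0],[0,0,0],0],[[0,0,0],[0,0,12],0],[[0,0,0],[0,0,10],0],[[0,0,0],[0,0,0],0],[[0,0,0],[0,0,0],0],[[0,0,0],[0,0,0],0]]'; python3 -m handwheel '[[[0,0,0],[0,0,0],0],[[0,0,0],[0,0,0],0],[[0,0,0],[0,0,0],0],[[0,0,0],[0,0,0],0],[[0,0,0],[0,0,0],0],[[0,0,0],[0,0,0],0],[[0,0,0],[0,0,0],0],[[0,0,0],[0,0,0],0],[[0,0,0],[0,0,0],0],[[0,0,0],[0,0,0],0]]'; python3 d.py 510.5 -323.5 52.5 -2.6
python3 - <<'E'
from h import *
p=ctrl.get_image('wrist'); save(p,'w16.png',(180,60,460,340),2.1)
E
```

```text
t: 36.93
ee_pos: [506.2, -322.6, 105.9]
orientation: [-3.134, 0.077, 0.007]
ft_force: [-0.5, -0.4, 0.5]
width: 39.7
t: 37.77
ee_pos: [506.8, -322.1, 107.2]
orientation: [-3.135, 0.076, 0.004]
ft_force: [0.3, 0.4, 0.0]
width: 39.6
t 37.77 pos [ 506.8 -322.1  107.2] yaw -2.8 w 39.6 F [0.3 0.4 0. ]
 turn [-0.005  0.003 -0.003] | shift now-axes [ 3.9  1.5 54.7] | shift after-turn [ 3.7  1.3 54.7]
```

View pics/w16.png

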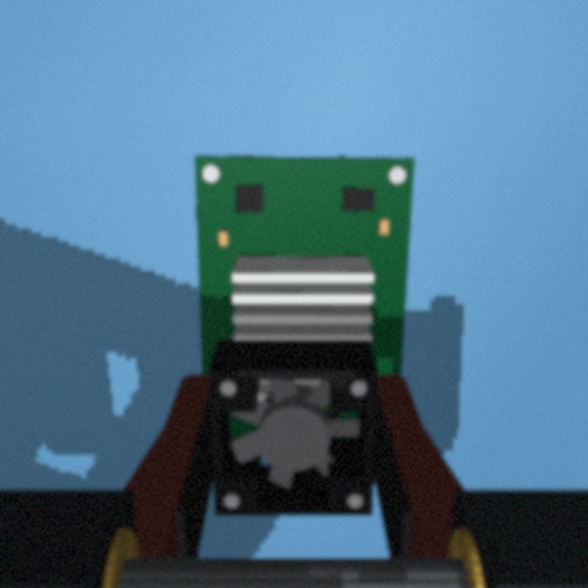

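Run:
```python
from h import *
p=ctrl.get_image('wrist'); print(ctrl.get_obs()['ee_pos'].round(1))
q=lambda L: np.array(L,float)/2.1+[180,60]
for n,L,z,h in(('board',[(195,157),(413,157)],12,60),('sink',[(231.5,273),(374.5,273)],40,24)):
    X=back(p,q(L),z)[:,:2]; e=X[1]-X[0]; a=np.arctan2(e[1],e[0]); print(n,(X.mean(0)+h*np.array([np.sin(a),-np.cos(a)])).round(1),np.hypot(*e).round(1),np.degrees(a).round(1))
Y=back(p,q([(228,388),(359,388),(355,501),(232,501)]),114.7); print('fan',Y.mean(0).round(1),np.hypot(*(np.roll(Y,-1,0)-Y)[:,:2].T).round(1))
```

```text
[ 506.8 -322.1  107.2]
board [ 510.9 -323.2] 79.1 -2.8
sink [ 510.3 -323.1] 48.5 -2.7
fan [ 507.2 -322.2  114.7] [31.1 31.1 30.9 31.1]
```

```bash
python3 -m handwheel '[[[-0.005,0.003,0],[3,0.8,0],0],[[0,0,0],[0,0,14],0],[[0,0,0],[0,0,14],0],[[0,0,0],[0,0,12],0],[[0,0,0],[0,0,4],0],[[0,0,0],[0,0,0],0],[[0,0,0],[0,0,0],0],[[0,0,0],[0,0,0],0],[[0,0,0],[0,0,0],0],[[0,0,0],[0,0,0],0]]'; python3 d.py 510 -323 52.5 -2.7
python3 - <<'E'
from h import *
p=ctrl.get_image('wrist'); save(p,'w17.png',(180,60,460,340),2.1)
E
```

```text
t: 38.7
ee_pos: [512.2, -324.2, 63.0]
orientation: [3.138, -0.076, 0.006]
ft_force: [-1.0, 0.3, -1.0]
width: 39.4
t 38.7 pos [ 512.2 -324.2   63. ] yaw -2.8 w 39.4 F [-1.   0.3 -1. ]
 turn [ 0.003 -0.004 -0.001] | shift now-axes [-2.3 -1.1 10.5] | shift after-turn [-2.2 -1.1 10.5]
```

View pics/w17.png

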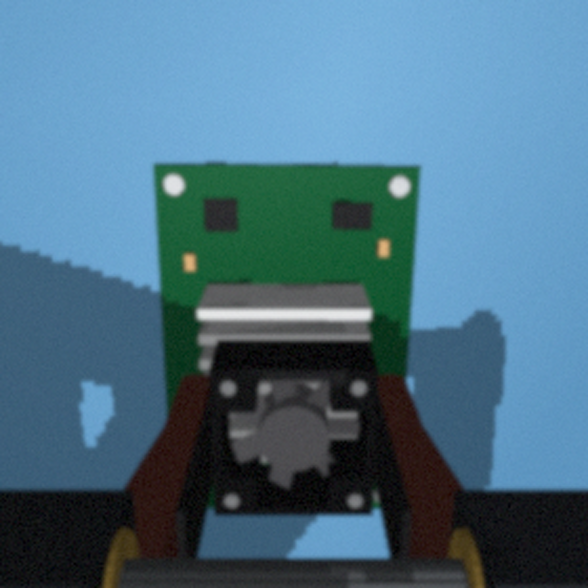

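```bash
python3 -m handwheel '[[[0.003,-0.004,0],[-2.3,-1,0],0],[[0,0,0],[0,0,4],0],[[0,0,0],[0,0,4],0],[[0,0,0],[0,0,1],0],[[0,0,0],[0,0,0],0],[[0,0,0],[0,0,0],0],[[0,0,0],[0,0,0],0],[[0,0,0],[0,0,0],0],[[0,0,0],[0,0,0],0],[[0,0,0],[0,0,0],0]]'; python3 d.py 510 -323 52.5 -2.7
python3 - <<'E'
from h import *
p=ctrl.get_image('wrist'); save(p,'w18.png',(180,60,460,340),2.1)
E
```

```text
t: 39.58
ee_pos: [510.2, -323.3, 54.0]
orientation: [3.141, -0.076, 0.001]
ft_force: [-0.8, -0.1, -1.3]
width: 39.7
t 39.58 pos [ 510.2 -323.3   54. ] yaw -2.8 w 39.7 F [-0.8 -0.1 -1.3]
 turn [ 0.    -0.001 -0.001] | shift now-axes [-0.2 -0.3  1.5] | shift after-turn [-0.2 -0.3  1.5]
```

View pics/w18.png

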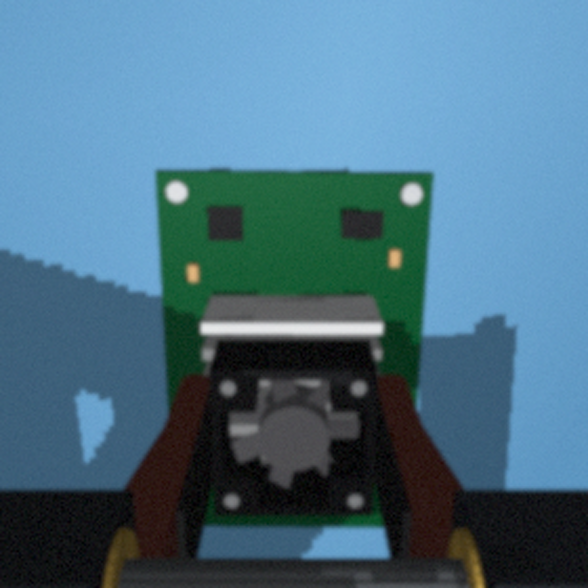

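```bash
python3 -m handwheel '[[[0,0,0],[0,0,1],0],[[0,0,0],[0,0,0.5],0],[[0,0,0],[0,0,0],1],[[0,0,0],[0,0,0],1],[[0,0,0],[0,0,0],1],[[0,0,0],[0,0,0],1],[[0,0,0],[0,0,0],1],[[0,0,0],[0,0,-20],1],[[0,0,0],[0,0,-30],1],[[0,0,0],[0,0,-25],1]]'; python3 d.py 337 -279 130 -6
python3 - <<'E'
from h import *
p=ctrl.get_image('wrist'); save(p,'w19.png')
E
```

```text
t: 40.47
ee_pos: [506.8, -321.1, 123.8]
orientation: [-3.135, 0.076, 0.014]
ft_force: [-0.6, 0.5, -0.6]
width: 87.4
t 40.47 pos [ 506.8 -321.1  123.8] yaw -2.8 w 87.4 F [-0.6  0.5 -0.6]
 turn [-0.005  0.009  0.056] | shift now-axes [-171.7  -33.9   -4.5] | shift after-turn [-173.3  -24.1   -6.2]
```

View pics/w19.png

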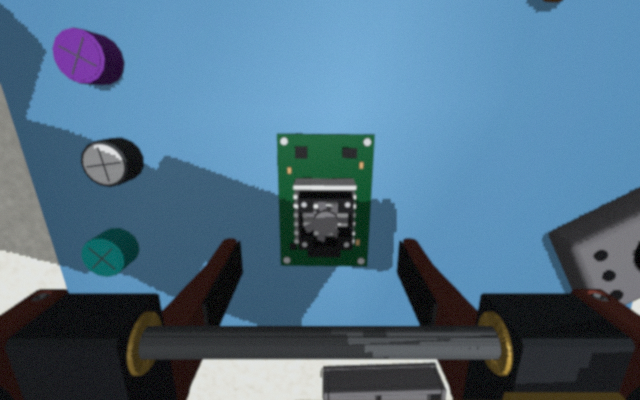

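```bash
python3 -m handwheel '[[[-0.005,0.009,0.05],[-30,-5,0],1],[[0,0,0],[-35,-5,0],1],[[0,0,0],[-35,-5,0],1],[[0,0,0],[-35,-5,0],1],[[0,0,0],[-20,-3,0],1],[[0,0,0],[0,0,0],1],[[0,0,0],[0,0,0],1],[[0,0,0],[0,0,0],1],[[0,0,0],[0,0,0],1],[[0,0,0],[0,0,0],1]]'; python3 d.py 337 -279 120 -6
python3 - <<'E'
from h import *
p=ctrl.get_image('wrist'); save(p,'w20.png',(160,60,460,280),2.6)
print(proj(p,[[337,-279,26]]),[c2w(p,d['position']).round(1) for d in ctrl.spot_point(p,'squat_capacitor')[:3]])
E
```

```text
t: 41.35
ee_pos: [358.1, -287.6, 131.2]
orientation: [3.126, -0.155, 0.031]
ft_force: [0.5, -1.0, -0.1]
width: 87.8
t 41.35 pos [ 358.1 -287.6  131.2] yaw -5.7 w 87.8 F [ 0.5 -1.  -0.1]
 turn [ 0.011 -0.021  0.005] | shift now-axes [-22.1  -6.5  10.7] | shift after-turn [-21.9  -6.3  11.2]
[[290.47896858 195.41877651]] [array([ 316.3, -355.9,    0.8]), array([ 336.9, -197.6,   -0.5])]
```

View pics/w20.png

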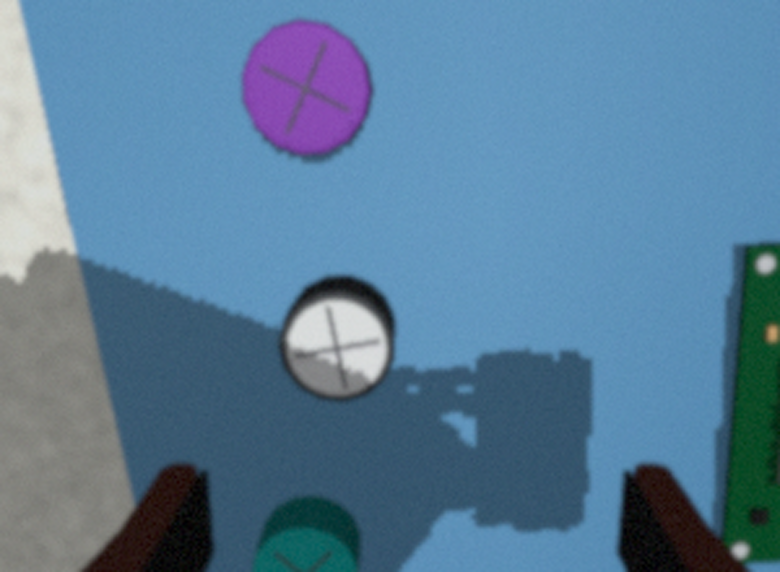

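Three candidates show in this enlarged crop: purple (307,89), turquoise (306,560), and grey sleeve with a bare aluminium top (337,346). The middle one fits the description, and it sits at about (336.5,-277.5), so I'll reach for that one.

```bash
python3 -m handwheel '[[[0.011,-0.021,0],[-22,-8,0],1],[[0,0,0],[0,0,30],1],[[0,0,0],[0,0,30],1],[[0,0,0],[0,0,20],1],[[0,0,0],[0,0,5],1],[[0,0,0],[0,0,0],1],[[0,0,0],[0,0,0],1],[[0,0,0],[0,0,0],1],[[0,0,0],[0,0,0],1],[[0,0,0],[0,0,0],1]]'; python3 d.py 336.5 -277.5 12 -6
```

```text
t: 42.28
ee_pos: [344.2, -281.4, 46.5]
orientation: [3.131, -0.15, 0.013]
ft_force: [0.4, 0.2, 0.6]
width: 87.8
t 42.28 pos [ 344.2 -281.4   46.5] yaw -5.5 w 87.8 F [0.4 0.2 0.6]
 turn [ 0.006 -0.008  0.009] | shift now-axes [-8.3 -3.4 34.4] | shift after-turn [-8.1 -3.1 34.5]
```

```bash
python3 -m handwheel '[[[0.006,-0.008,0],[-8,-3,0],1],[[0,0,0],[0,0,0],1],[[0,0,0],[0,0,15],1],[[0,0,0],[0,0,12],1],[[0,0,0],[0,0,5],1],[[0,0,0],[0,0,0],1],[[0,0,0],[0,0,0],1],[[0,0,0],[0,0,0],1],[[0,0,0],[0,0,0],1],[[0,0,0],[0,0,0],1]]'; python3 d.py 336.5 -277.5 12 -6
```

```text
t: 43.12
ee_pos: [337.4, -279.3, 18.3]
orientation: [3.133, -0.151, 0.009]
ft_force: [-0.8, -0.7, 0.7]
width: 87.7
t 43.12 pos [ 337.4 -279.3   18.3] yaw -5.5 w 87.7 F [-0.8 -0.7  0.7]
 turn [ 0.004 -0.006  0.009] | shift now-axes [-1.1 -1.7  6.3] | shift after-turn [-1.1 -1.7  6.3]
```

```bash
python3 -m handwheel '[[[0.004,-0.006,0],[-1,-1.5,4],1],[[0,0,0],[0,0,2],1],[[0,0,0],[0,0,0],1],[[0,0,0],[0,0,0],0],[[0,0,0],[0,0,0],0],[[0,0,0],[0,0,0],0],[[0,0,0],[0,0,0],0],[[0,0,0],[0,0,0],0],[[0,0,0],[0,0,0],0],[[0,0,0],[0,0,0],0]]'; python3 d.py 336.5 -277.5 12 -6;  python3 -m handwheel '[[[0,0,0],[0,0,0],0],[[0,0,0],[0,0,0],0],[[0,0,0],[0,0,0],0],[[0,0,0],[0,0,0],0],[[0,0,0],[0,0,0],0],[[0,0,0],[0,0,-20],0],[[0,0,0],[0,0,-30],0],[[0,0,0],[0,0,-30],0],[[0,0,0],[0,0,-25],0],[[0,0,0],[0,0,0],0]]'; python3 d.py 515.5 253.5 120 -12.3
```

```text
t: 43.95
ee_pos: [337.0, -277.9, 12.5]
orientation: [3.137, -0.151, 0.001]
ft_force: [0.3, 0.7, 0.6]
width: 44.9
t 43.95 pos [ 337.  -277.9   12.5] yaw -5.5 w 44.9 F [0.3 0.7 0.6]
 turn [ 0.001 -0.001  0.009] | shift now-axes [-0.6 -0.3  0.5] | shift after-turn [-0.6 -0.3  0.5]
t: 44.78
ee_pos: [335.5, -276.6, 119.6]
orientation: [-3.134, 0.151, 0.007]
ft_force: [1.0, -1.2, 0.1]
width: 37.5
t 44.78 pos [ 335.5 -276.6  119.6] yaw -5.5 w 37.5 F [ 1.  -1.2  0.1]
 turn [-0.003  0.005  0.119] | shift now-axes [ 128.3 -544.9    0.7] | shift after-turn [ 6.290e+01 -5.563e+02 -4.000e-01]
```

```bash
python3 -m handwheel '[[[0,0.005,0.11],[0,0,0],0],[[0,0,0],[4,-36,0],0],[[0,0,0],[4,-37,0],0],[[0,0,0],[4,-37,0],0],[[0,0,0],[4,-37,0],0],[[0,0,0],[4,-37,0],0],[[0,0,0],[4,-37,0],0],[[0,0,0],[4,-37,0],0],[[0,0,0],[4,-37,0],0],[[0,0,0],[4,-37,0],0]]'; python3 d.py 515.5 253.5 110 -12.3
```

```text
t: 45.62
ee_pos: [444.2, 45.4, 117.4]
orientation: [3.118, -0.356, 0.009]
ft_force: [1.5, -0.5, -0.2]
width: 37.2
t 45.62 pos [444.2  45.4 117.4] yaw -13.0 w 37.2 F [ 1.5 -0.5 -0.2]
 turn [ 0.002 -0.006 -0.012] | shift now-axes [  22.6 -218.8    7.1] | shift after-turn [  25.3 -218.5    7.4]
```

```bash
python3 -m handwheel '[[[0,-0.006,-0.01],[5,-36,0],0],[[0,0,0],[5,-36,0],0],[[0,0,0],[5,-36,0],0],[[0,0,0],[5,-36,0],0],[[0,0,0],[3,-18,0],0],[[0,0,0],[0,0,0],0],[[0,0,0],[0,0,0],0],[[0,0,0],[0,0,0],0],[[0,0,0],[0,0,0],0],[[0,0,0],[0,0,0],0]]'; python3 d.py 515.5 253.5 110 -12.3
python3 - <<'E'
from h import *
p=ctrl.get_image('wrist'); save(p,'w21.png',(180,60,460,340),2.1)
E
```

```text
t: 46.45
ee_pos: [499.9, 211.3, 109.3]
orientation: [3.12, -0.327, -0.011]
ft_force: [-0.0, -0.8, -0.6]
width: 37.2
t 46.45 pos [499.9 211.3 109.3] yaw -12.0 w 37.2 F [-0.  -0.8 -0.6]
 turn [0.006 0.006 0.006] | shift now-axes [  6.5 -44.5  -1. ] | shift after-turn [  6.2 -44.5  -0.7]
```

View pics/w21.png

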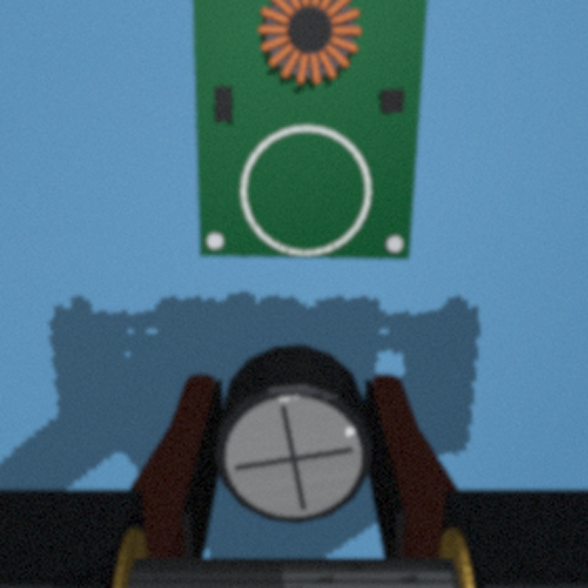

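```bash
python3 - <<'E'
from h import *
p=ctrl.get_image('wrist'); print(ctrl.get_obs()['ee_pos'].round(1))
q=lambda L: np.array(L,float)/2.1+[180,60]
print('circ',back(p,q([(306,190)]),12).round(1))
X=back(p,q([(201,256),(409,258)]),12)[:,:2]; e=X[1]-X[0]; a=np.arctan2(e[1],e[0]); print((X.mean(0)-25*np.array([np.sin(a),-np.cos(a)])).round(1),np.hypot(*e),np.degrees(a))
print('cap',back(p,q([(295,457)]),122.8).round(1))
E
python3 d.py 514.5 254 24.5 -12.6
```

```text
[500.1 211.4 109.5]
circ [[513.7 255.   12. ]]
[513.5 254.4] 79.48253178345136 -12.465201817863566
cap [[500.6 211.7 122.8]]
t 46.55 pos [500.1 211.4 109.5] yaw -12.0 w 37.5 F [ 0.2 -0.7 -0.5]
 turn [0.005 0.006 0.011] | shift now-axes [  5.7 -45.2  84.7] | shift after-turn [  4.7 -44.7  85. ]
```

```bash
python3 -m handwheel '[[[0.005,0.006,0.01],[2,-22,0],0],[[0,0,0],[2,-22,0],0],[[0,0,0],[0,0,0],0],[[0,0,0],[0,0,15],0],[[0,0,0],[0,0,20],0],[[0,0,0],[0,0,15],0],[[0,0,0],[0,0,5],0],[[0,0,0],[0,0,0],0],[[0,0,0],[0,0,0],0],[[0,0,0],[0,0,0],0]]'; python3 -m handwheel '[[[0,0,0],[0,0,0],0],[[0,0,0],[0,0,0],0],[[0,0,0],[0,0,0],0],[[0,0,0],[0,0,0],0],[[0,0,0],[0,0,0],0],[[0,0,0],[0,0,0],0],[[0,0,0],[0,0,0],0],[[0,0,0],[0,0,0],0],[[0,0,0],[0,0,0],0],[[0,0,0],[0,0,0],0]]'; python3 d.py 513.8 254 24.5 -12.6
python3 - <<'E'
from h import *
p=ctrl.get_image('wrist'); save(p,'w22.png',(180,60,460,340),2.1)
E
```

```text
t: 47.38
ee_pos: [514.2, 247.0, 55.4]
orientation: [3.121, -0.357, 0.003]
ft_force: [0.0, -0.9, 0.1]
width: 37.4
t: 48.22
ee_pos: [516.1, 247.6, 58.9]
orientation: [-3.119, 0.357, -0.01]
ft_force: [1.0, 0.4, -0.5]
width: 37.5
t 48.22 pos [516.1 247.6  58.9] yaw -13.0 w 37.5 F [ 1.   0.4 -0.5]
 turn [-0.003 -0.006 -0.008] | shift now-axes [-3.9 -5.6 34.4] | shift after-turn [-3.6 -5.7 34.4]
```

View pics/w22.png

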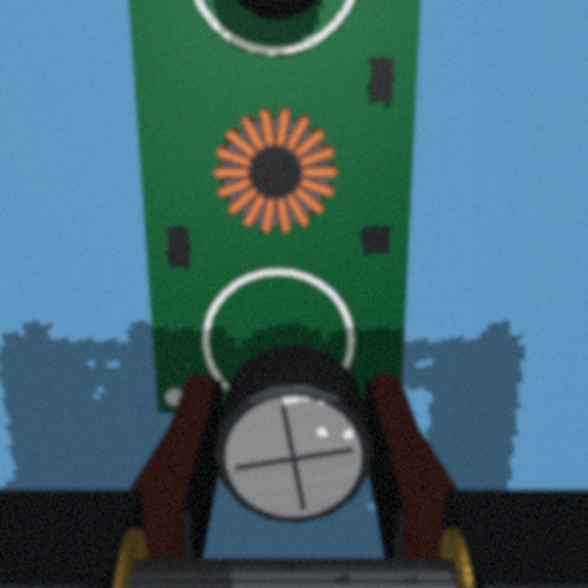

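```bash
python3 -m handwheel '[[[-0.003,-0.006,-0.008],[-3.8,-5.7,0],0],[[0,0,0],[0,0,0],0],[[0,0,0],[0,0,10],0],[[0,0,0],[0,0,10],0],[[0,0,0],[0,0,6],0],[[0,0,0],[0,0,0],0],[[0,0,0],[0,0,0],0],[[0,0,0],[0,0,0],0],[[0,0,0],[0,0,0],0],[[0,0,0],[0,0,0],0]]'; python3 d.py 513.8 254 24.5 -12.6
python3 - <<'E'
from h import *
p=ctrl.get_image('wrist'); save(p,'w23.png',(180,60,460,340),2.1)
E
```

```text
t: 49.1
ee_pos: [512.5, 254.4, 28.6]
orientation: [3.122, -0.343, -0.004]
ft_force: [-0.6, -0.3, -0.5]
width: 37.2
t 49.1 pos [512.5 254.4  28.6] yaw -12.5 w 37.2 F [-0.6 -0.3 -0.5]
 turn [0.002 0.003 0.001] | shift now-axes [1.4 0.1 4.1] | shift after-turn [1.4 0.1 4.1]
```

View pics/w23.png

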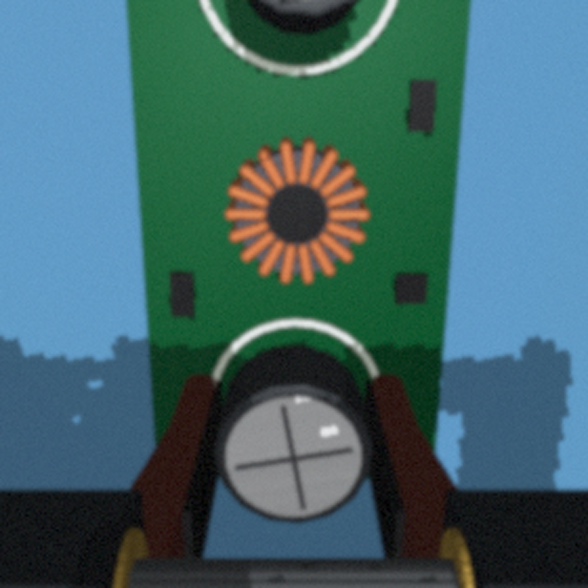

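```bash
python3 -m handwheel '[[[0,0,0],[1,0,2],0],[[0,0,0],[0,0,1.5],0],[[0,0,0],[0,0,1],0],[[0,0,0],[0,0,0],0],[[0,0,0],[0,0,0],0],[[0,0,0],[0,0,0],0],[[0,0,0],[0,0,0],0],[[0,0,0],[0,0,0],0],[[0,0,0],[0,0,0],0],[[0,0,0],[0,0,0],0]]'; python3 d.py 513.8 254 24.5 -12.6
```

```text
t: 49.98
ee_pos: [514.4, 254.5, 24.7]
orientation: [3.123, -0.343, -0.001]
ft_force: [-0.2, 0.6, 0.4]
width: 37.5
t 49.98 pos [514.4 254.5  24.7] yaw -12.5 w 37.5 F [-0.2  0.6  0.4]
 turn [0.    0.001 0.001] | shift now-axes [-0.5  0.6  0.2] | shift after-turn [-0.5  0.6  0.2]
```

Release, rise, and back off for a wide look at the coil board.

```bash
python3 -m handwheel '[[[0,0,0],[0,0,0.3],1],[[0,0,0],[0,0,0],1],[[0,0,0],[0,0,0],1],[[0,0,0],[0,0,0],1],[[0,0,0],[0,0,0],1],[[0,0,0],[0,0,0],1],[[0,0,0],[0,0,-20],1],[[0,0,0],[0,0,-30],1],[[0,0,0],[0,0,-35],1],[[0,0,0],[0,0,-35],1]]';  python3 -m handwheel '[[[0,0,0],[0,0,-35],1],[[0,0,0],[0,0,-20],1],[[0,0,0],[0,25,0],1],[[0,0,0],[0,20,0],1],[[0,0,0],[0,0,0],1],[[0,0,0],[0,0,0],1],[[0,0,0],[0,0,0],1],[[0,0,0],[0,0,0],1],[[0,0,0],[0,0,0],1],[[0,0,0],[0,0,0],1]]'
python3 - <<'E'
from h import *
p=ctrl.get_image('wrist'); save(p,'w24.png',(190,0,450,240),3)
s=ctrl.get_image('side'); save(s,'s24.png')
for n in('tall_capacitor','squat_capacitor','coil_board','transformer'): print(n,[c2w(p,d['position']).round(1).tolist() for d in ctrl.spot_point(p,n)[:2]])
print('jar/reel',[[c2w(s,d['position']).round(0).tolist() for d in ctrl.spot_point(s,n)[:1]] for n in('flux_jar','solder_reel')])
E
```

```text
t: 50.82
ee_pos: [509.4, 252.1, 140.3]
orientation: [3.114, -0.342, -0.023]
ft_force: [0.5, -0.2, -0.0]
width: 87.7
t: 51.65
ee_pos: [504.6, 211.5, 207.5]
orientation: [3.123, -0.341, -0.002]
ft_force: [0.3, 0.2, 0.0]
width: 87.7
tall_capacitor [[536.9, 360.9, 9.7]]
squat_capacitor [[513.2, 251.1, 11.5]]
coil_board [[529.7, 308.3, -0.6]]
transformer []
jar/reel [[[685.0, -160.0, 5.0]], [[686.0, 151.0, -2.0]]]
```

View pics/w24.png

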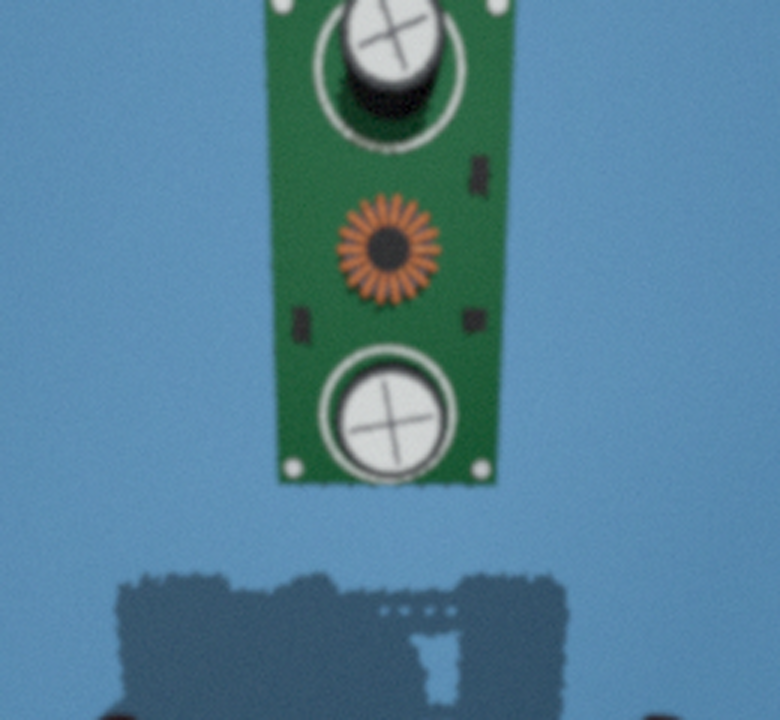

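View pics/s24.png

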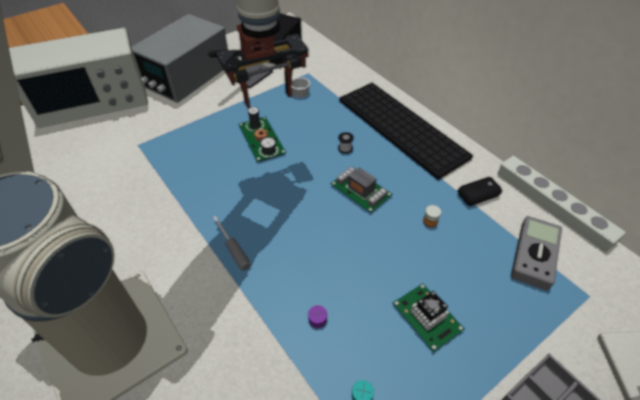

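Run:
```python
from h import *
p=ctrl.get_image('wrist')
q=lambda L: np.array(L,float)/3+[190,0]
r=lambda L,z: back(p,q([L]),z)[0,:2].round(1)
print('circR',r((388,414),12),'squat',r((391,423),38),'tall',r((392,36),62))
X=back(p,q([(279,484),(496,484)]),12)[:,:2]; e=X[1]-X[0]; a=np.arctan2(e[1],e[0]); n=-np.array([np.sin(a),-np.cos(a)]); m=X.mean(0)
print('from edge R',(m+25*n).round(1),'L',(m+135*n).round(1),np.degrees(a))
s=ctrl.get_image('side'); save(s,'s25.png',(320,150,480,360),3.3)
```

```text
circR [514.1 254.3] squat [515.1 254.2] tall [538.6 359.7]
from edge R [513.9 254.1] L [537.7 361.5] -12.48451490465612
```

View pics/s25.png

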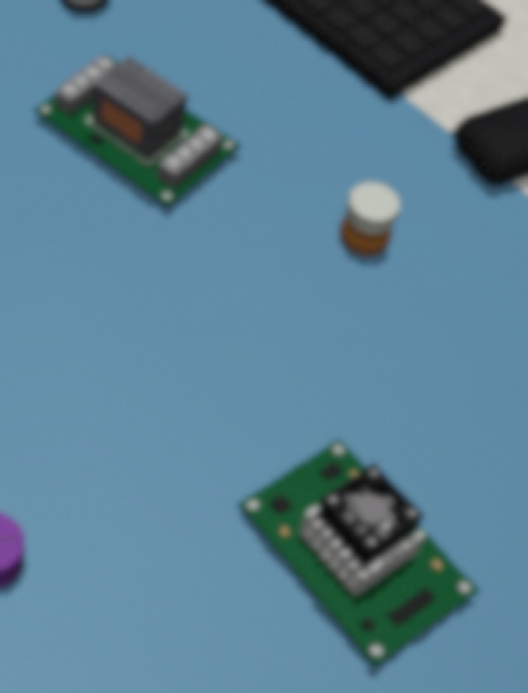

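Run:
```python
from h import *
p=ctrl.get_image('side')
for n,L,z in(('fan',[(320,512),(374,466),(422,514),(371,560)],60),('trafo',[(91,89),(128,58),(187,98),(149,130)],52)):
    X=back(p,np.array(L)/3.3+[320,150],z)[:,:2]; e=np.roll(X,-1,0)-X
    print(n,X.mean(0).round(1),np.hypot(*e.T).round(0),((np.degrees(np.arctan2(e[:,1],e[:,0]))+45)%90-45).round(1))
print(ctrl.get_obs()['t'])
```

```text
fan [ 508.9 -327.5] [46. 38. 43. 38.] [ 2.8 -0.8  3.2  2.7]
trafo [618.9   4.1] [42. 56. 42. 55.] [11.1  8.1  9.8  7.8]
52.2
```

```bash
python3 -m handwheel '[[[0,0,0],[14,32,-4],1],[[0,0,0],[14,32,-4],1],[[0,0,0],[14,32,-4],1],[[0,0,0],[14,32,0],1],[[0,0,0],[14,32,0],1],[[0,0,0],[14,32,0],1],[[0,0,0],[10,25,0],1],[[0,0,0],[0,0,0],1],[[0,0,0],[0,0,0],1],[[0,0,0],[0,0,0],1]]'; python3 -m handwheel '[[[0,0,0],[0,0,0],1],[[0,0,0],[0,0,0],1],[[0,0,0],[0,0,0],1],[[0,0,0],[0,0,0],1],[[0,0,0],[0,0,0],1],[[0,0,0],[0,0,0],1],[[0,0,0],[0,0,0],1],[[0,0,0],[0,0,0],1],[[0,0,0],[0,0,0],1],[[0,0,0],[0,0,0],1]]'
python3 - <<'E'
from h import *
p=ctrl.get_image('wrist'); save(p,'w26.png')
E
python3 d.py 500 -380 220 -12
```

```text
t: 53.03
ee_pos: [552.6, -30.2, 221.5]
orientation: [-3.123, 0.337, -0.005]
ft_force: [-0.3, -0.2, 0.3]
width: 87.9
t: 53.87
ee_pos: [551.7, -24.5, 221.4]
orientation: [-3.123, 0.325, -0.003]
ft_force: [0.4, 0.8, -0.2]
width: 88.1
t 53.92 pos [551.7 -24.5 221.4] yaw -11.9 w 88.0 F [-0.2 -0.  -0.3]
 turn [-0.002 -0.002  0.002] | shift now-axes [ 22.6 358.5   0.8] | shift after-turn [ 23.3 358.5   1.4]
```

View pics/w26.png

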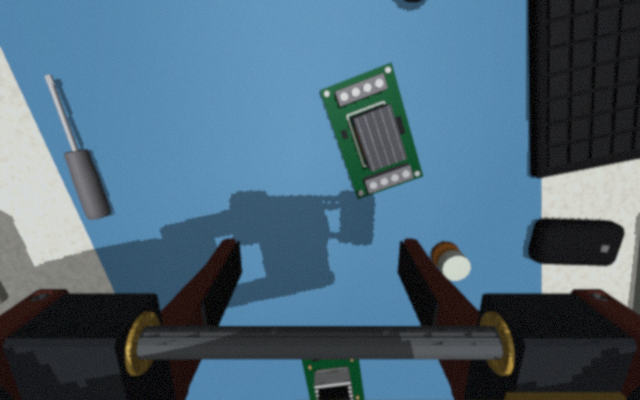

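```bash
python3 - <<'E'
from h import *
p=ctrl.get_image('wrist'); save(p,'w26c.png',(310,50,440,210),4)
E
python3 -m handwheel '[[[0,0,0],[2,36,0],1],[[0,0,0],[2,38,0],1],[[0,0,0],[2,38,0],1],[[0,0,0],[2,38,0],1],[[0,0,0],[2,38,0],1],[[0,0,0],[2,38,0],1],[[0,0,0],[2,38,0],1],[[0,0,0],[2,38,0],1],[[0,0,0],[2,20,0],1],[[0,0,0],[0,0,0],1]]'; python3 -m handwheel '[[[0,0,0],[0,0,0],1],[[0,0,0],[0,0,0],1],[[0,0,0],[0,0,0],1],[[0,0,0],[0,0,0],1],[[0,0,0],[0,0,0],1],[[0,0,0],[0,0,0],1],[[0,0,0],[0,0,0],1],[[0,0,0],[0,0,0],1],[[0,0,0],[0,0,0],1],[[0,0,0],[0,0,0],1]]'
python3 - <<'E'
from h import *
p=ctrl.get_image('wrist'); save(p,'w27.png'); save(p,'w27c.png',(230,50,410,240),3.1)
E
```

```text
t: 54.8
ee_pos: [502.5, -357.3, 221.3]
orientation: [-3.125, 0.316, -0.009]
ft_force: [-0.8, 0.5, 0.0]
width: 87.8
t: 55.63
ee_pos: [503.4, -351.5, 221.1]
orientation: [-3.124, 0.309, -0.007]
ft_force: [-0.8, -0.1, 0.1]
width: 88.1
```

View pics/w26c.png

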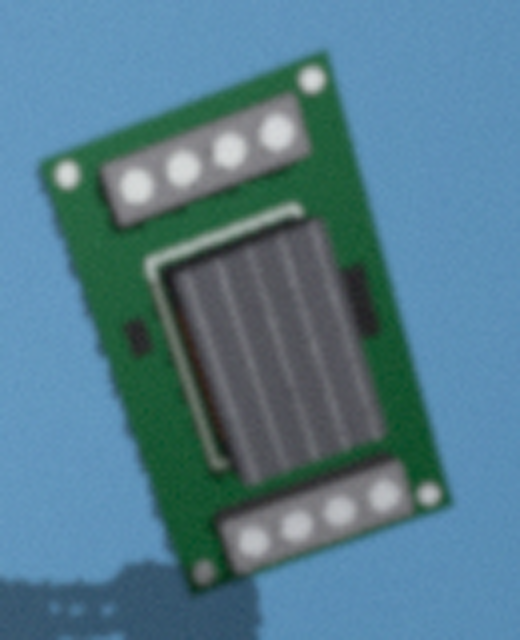

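View pics/w27c.png

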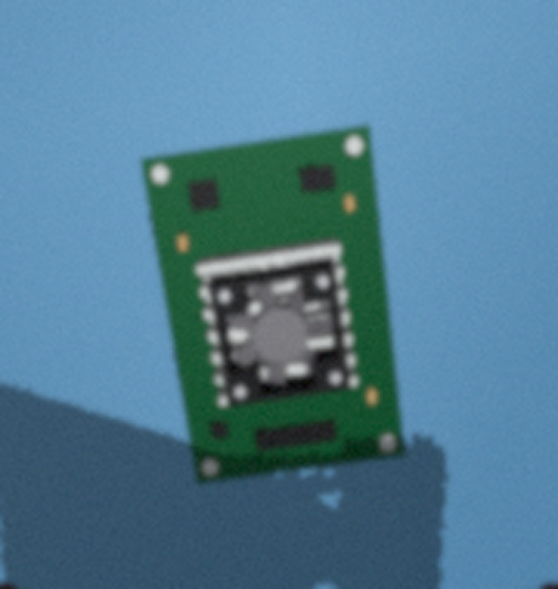

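Run:
```python
from h import *
p=ctrl.get_image('wrist')
def c(L,s,o,z,P): 
    X=back(P,np.array(L)/s+o,z)[:,:2]; e=np.roll(X,-1,0)-X; print(X.mean(0).round(1),np.hypot(*e.T).round(0),((np.degrees(np.arctan2(e[:,1],e[:,0]))+45)%90-45).round(1))
o=[230,50]
c([(225,297),(322,282),(336,377),(240,392)],3.1,o,60,p)
c([(196,268),(341,246),(356,387),(221,406)],3.1,o,40,p)
c([(142,159),(369,125),(405,453),(198,482)],3.1,o,12,p)
R,t=Rt(p); C=-R.T@t+np.array([48.3,327,0.3]); P=dict(p); P['tvec']=-R@C
o=[310,50]
c([(172,265),(322,217),(387,437),(248,487)],4,o,52,P)
c([(40,158),(328,50),(452,505),(192,593)],4,o,12,P)
s=ctrl.get_image('scene'); save(s,'sc27.png')
```

```text
[ 511.  -323.9] [31. 31. 31. 31.] [-2.6 -2.1 -2.3 -3.2]
[ 510.4 -324.2] [48. 48. 47. 48.] [-2.9 -4.  -3.2 -2.3]
[ 511.  -323.4] [ 79. 119.  80. 119.] [-3.2 -3.1 -3.1 -3.3]
[621.6   9.7] [37. 57. 37. 59.] [6.  9.3 9.1 9.7]
[621.3   9.6] [ 80. 129.  79. 129.] [8.2 8.7 8.3 9. ]
```

All parts measure within about 2 mm and 2° of their places, and the gripper is open, well clear of everything. I'm handing the job in.

Run:
```python
from workcell import ctrl
print(ctrl.close_job())
```

```text
the job is handed in; nothing more can be done
None
```

All five parts are in place and released, and I handed the job in at about 56 s; no verdict was reported. The heatsink is on the processor, the fan on the heatsink, and the transformer in its rectangle. The tall capacitor is in the left circle and the squat one (grey sleeve, bare top) in the right.

**Final wrist-camera checks (off centre):**

| Part | Off centre | Limit |
|---|---|---|
| Heatsink on processor | about 1 mm | 9 mm |
| Fan on heatsink | about 1 mm | 9 mm |
| Transformer in rectangle | about 0.5 mm | 11 mm |
| Tall capacitor in left circle | about 2 mm | 12 mm |
| Squat capacitor in right circle | about 1 mm | 12 mm |

- **Squareness:** the three square-set parts agree with their places within about 2 deg; the limit is 12 deg.
- **Bystanders:** the jar and reel read within about 2 mm of where they stood at the start.
- **Disagreement:** a coarser side-camera estimate put the fan and transformer about 4–5 mm further towards −y. That is still within limits, and the close-up wrist views did not confirm it.
- **Less certain:** the transformer close-up was measured with a camera pose I estimated from the arm's movement, because I had not saved the real one. The reading is relative to the board in the same picture.

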